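# Swing the fly cover over the bowl that still holds potatoes

### The job

Only one of the two steel bowls on the grey step still holds potatoes. Draw the stand's slanted spring plunger, swing the round steel cover over that bowl and let the plunger snap fully home in its notch, so that the cover is locked there, then let go. Never lock the cover over the empty bowl, and leave the bowls, the jar on the stand's top, the tub and the masher where they are.

Things in the scene. Friction and masses are not known exactly. Their poses are not given: they have to be found in the camera images.
- step: Low grey plastic step, 500 x 460 mm, top 50 mm above the work surface. Fixed. Origin: centre of its underside.
- stand: Fixed two-bowl stand on the step: white base disc (180 mm across, 12 mm thick), thin steel post, round wooden top tray (250 mm across), its underside 220 mm and its top 232 mm above the step. Origin: on the post's axis at the step's top face; z up; its -x axis points roughly to the robot's right (yaw 1.0 to 1.45 rad).
- cover_arm (a joint): Angle (rad) of the grey swing arm about the post, counter-clockwise from above positive; 0: cover along the stand's +x, plunger along its -x. Positive carries the cover to the stand's +y and the plunger to its -y. Range -1 to 1, friction 0.2 N m when the pin is out. It starts within 0.07 of 0, pin in the wide slot.
- plunger (a joint): How far the plunger is drawn out along its axis (m): 0 = pin fully home in slot or notch, 0.012 = pin resting on the smooth rim, 0.024 = end of travel. Drawn more than 0.012 the pin (12 mm thick, flat tip) is clear of a slot. A spring pushes it in with 6 N (home) to 11 N. A notch is 15 mm wide: about 1 degree of play when locked.
- knob (a point): Centre of the plunger's black knob, a cylinder 28 mm thick, 32 mm long. Home, it is 135 mm from the post's axis and 125 mm above the step, on the stand's -x side, below the tray and just outside its edge: a gripper must come tilted. z axis: the pull direction and knob's axis, up and away from the post, 30 degrees from vertical; y axis: level, tangential. It swings with the arm.
- rim (a point): On the post's axis, at the height (59 mm above the step) of the conical rim of the notched ring under the tray. Towards the stand's -x the rim has a wide parking slot (15 degrees each way) and, on each side, one narrow notch 45 degrees from the slot's middle. The ring is clamped up to 5.5 degrees off: find the notch by feel, 39.5 to 50.5 degrees from -x. Between, the pin slides on the smooth rim.
- sleeve (a point): Upper end of the steel sleeve (20 mm thick, part of the swing arm) in which the plunger slides; on the knob's axis, 26 mm below the knob's centre when home. Between it and the knob there is only the 12 mm shaft.
- cover (a point): Centre of the underside of the flat round steel cover, 180 mm across, at the other end of the arm from the plunger: 165 mm from the post's axis, 75 mm above the step (15 mm above the bowls' rims).
- bowl_full: Loose stainless steel bowl, 132 mm across the rim, 60 mm high, heaped level with three potatoes. Origin: centre of its underside. It stands on the step beyond the post, 165 mm from the post's axis, about 45 degrees to one or the other side of the stand's +x axis (which side varies).
- bowl_empty: The same bowl without anything in it, on the other side. Origin: centre of its underside.
- jar: Clear glass jar with a lid held by a wire spring clip, 90 mm in diameter, 121 mm high, standing loose on the stand's tray. Origin: centre of its underside.
- tub: Orange lidded plastic tub with a press button on its lid, 148 x 108 x 93 mm, standing on the work surface beside the step. Origin: centre of its underside.
- masher: Wooden masher, 205 mm long, head 52 mm thick, lying along its x axis on the work surface beside the step. Origin: on its underside near its middle.
Mind the look-alikes: they are no part of the job. Leave any blue or pink look-alike of the bowl_full alone.

How it is judged:
By the outcome, as a careful person would: the job done as asked, in the order asked, and still so for the second after the job is handed in, with the robot touching nothing.
It also fails if it takes over 51 s, if anything falls off the work surface, if the arm or the gripper's body presses on something with over 40 N, if the wrist force passes 120 N, or if a joint passes its speed limit or range.

### The arm

A 7-joint arm with a two-finger parallel gripper is mounted at the origin on the work surface. World frame = base frame: x ahead of the robot, y to its left, z up, the work surface at z = 0. Lengths are in m, angles in rad, forces in N, time in s.
With the tool pointing down it reaches from about 0.35 to 0.9 m from the base axis. Payload 8.1 kg.
Tool frame: the origin (TCP) lies at the very end of the fingers, on their centre line; the grasp point (between the pads) lies grip_point_offset behind it (grip_point_offset is the distance from the TCP to the grasp point, in m); z points along the fingers, y is the direction in which the jaws open and shut (so a half turn about z gives the same grasp; the last joint's range is limited). The gripper opens to 92 mm and grips with 3 to 60 N. Pads are 19 mm wide; open, the fingers measure 130 mm over their backs; the gripper's body (75 mm by 190 mm) begins 47 mm behind the grasp point.
Start: joints at [-1.317, 0.434, 0.025, 1.573, -0.012, 1.134, -0.075], TCP at [0.218, 0.586, 0.227] pointing down, gripper open.
Joint ranges: [-2.62, 2.62], [-0.44, 2.09], [-1.27, 1.32], [0.08, 2.57], [-1.32, 4.46], [0.12, 2], [-2.74, 2.74]. Speed limits (rad/s): [2.22, 2.22, 3.01, 3.01, 3.14, 3.14, 3.14].

### API

Orientations are given as a rotation vector (axis times angle).
In Python, from cell import * gives the robot as it stands.
- The arm moves only by the tool drive_tool, never from a script. Its argument "increments" is a list of rows, each an object of numbers: "grip": the gripper's target within -1 to 1 (shut at 1, half-way at 0, fully open at -1); "tx", "ty", "tz": the shift along the world's x, y, z normalised to -1 to 1, where 1 is 400 mm; "turn": the turn about the world's z normalised to -1 to 1, where 1 is 60 degrees. In form: [{"grip": .., "tx": .., "ty": .., "tz": .., "turn": ..}, ...]. A call has 1 to 20 rows; each row is the pose to reach, as a shift and turn from the pose measured when the call began; what a row does not reach only later rows make up. A row lasts 1/10 s, in which the tool goes at most 50 mm and 8.59 degrees, less where a joint would pass 70% of its speed; a pose out of reach is approached as far as the arm can. A call with a number of a shift or a turn outside -1 to 1 is refused whole. A call with a gripper value outside its range is refused whole. The fingers move at their own pace and stop on an object; "newtons" is the grip in N (left out, the last holds). Time passes only in rows, so rows that repeat a pose let the fingers close. It gives the time, the measured TCP pose, the force and the opening at its end, in the units of the state.
- observe(): the state, without advancing time (a new reading comes with each control period).
- get_image(name): name is "side" or "top" or "wrist"; returns the picture (384x512x3 uint8, red, green, blue); there is no depth.
- camera_info(name): a dict with "fx", "fy", "cx", "cy" (pixels), "eye" and "rotation" of the camera in the world; the wrist camera has in their place "hand_eye" (4x4, takes a point from camera to tool coordinates, whose origin is the TCP and whose axes are the flange's). Camera axes: x right, y down, z forward; pixel columns grow to the right and rows downward; lengths in m; the calibration is good to about 2 mm. A picture is of the moment at which its call begins: read the wrist's pose just before it. camera_info takes no time and is no camera call.
- sign_off(): hands the job in, once; it reports no verdict.
The state is a dict: "clock": time; "joints": joint angles; "dq": joint speeds; "joint_efforts": joint torques, N m; "position": TCP position; "ee_rot": TCP orientation; "force": force on the tool from outside, world axes, zero at the start; "ft_torque": the same for the moment, N m; "width": opening from 0.0 (shut) to 1.0 (fully open).
Only numpy, scipy, OpenCV 4.12 (cv2) and the standard library are available. Lean on these libraries where they do the work, as an engineer would, in place of code of your own. Each camera call takes 0.05 s, during which the arm holds its last target. There are 200 camera calls.

## Working session

There is one attempt and no reset: what is moved stays moved. The work goes in short steps, Python scripts to look and compute and a tool call to move; the robot and the scene stay as the last step left them, time stands still between calls to the robot, and variables do not carry over. Pictures are saved under pics/ and viewed, about 8 in all and at most 12, crops included, and the job is handed in when it is done.

Besides the shell and the picture viewer there is one more tool, called after "Emit:" by a JSON object that holds its "fn" and its "kwargs", one argument or row to a line. drive_tool: Moves the arm, as the interface text tells. Its arguments: {"type":"object","properties":{"increments":{"type":"array","items":{"type":"object","properties":{"grip":{"type":"number"},"tx":{"type":"number"},"ty":{"type":"number"},"tz":{"type":"number"},"turn":{"type":"number"}}}},"newtons":{"type":"number"}},"required":["increments"]}

```bash
mkdir -p pics; ls; python3 - <<'E'
from cell import *
import cv2,numpy as np
s=observe();print({k:np.round(v,3) for k,v in s.items()})
for n in ["side","top","wrist"]:
    c=camera_info(n);print(n,{k:np.round(v,4).tolist() for k,v in c.items()})
    cv2.imwrite(f"pics/{n}0.png",get_image(n)[:,:,::-1])
a=[cv2.imread(f"pics/{n}0.png") for n in ["side","top"]]
cv2.imwrite("pics/a.png",np.vstack([cv2.resize(x,(400,300)) for x in a]))
E
```

```text
pics
{'clock': np.float64(0.0), 'joints': array([-1.317,  0.435,  0.025,  1.574, -0.012,  1.134, -0.075]), 'dq': array([ 0.001, -0.001, -0.   ,  0.   ,  0.002,  0.   , -0.001]), 'joint_efforts': array([-1.0000e-03, -6.6786e+01,  9.8400e-01, -3.1446e+01, -6.0000e-02,
        4.3000e-02,  0.0000e+00]), 'position': array([0.218, 0.585, 0.226]), 'ee_rot': array([-5.580e-01, -3.092e+00,  3.000e-03]), 'force': array([0.299, 0.248, 0.22 ]), 'ft_torque': array([ 0.012,  0.004, -0.005]), 'width': np.float64(1.0)}
side {'fx': 428.6862, 'fy': 428.6862, 'cx': 252.82, 'cy': 187.2841, 'eye': [1.0198, -0.2798, 1.6665], 'rotation': [-2.5693, -1.2303, 0.1902]}
top {'fx': 487.2447, 'fy': 487.2447, 'cx': 265.8408, 'cy': 198.0818, 'eye': [0.4525, 0.0534, 1.6908], 'rotation': [-2.1647, 2.1574, -0.1464]}
wrist {'fx': 289.2868, 'fy': 289.2868, 'cx': 251.423, 'cy': 192.6344, 'hand_eye': [[-0.0007, -0.9654, -0.2607, 0.0713], [1.0, -0.0012, 0.0016, 0.0005], [-0.0018, -0.2607, 0.9654, -0.1586], [0.0, 0.0, 0.0, 1.0]]}
```

View pics/side0.png

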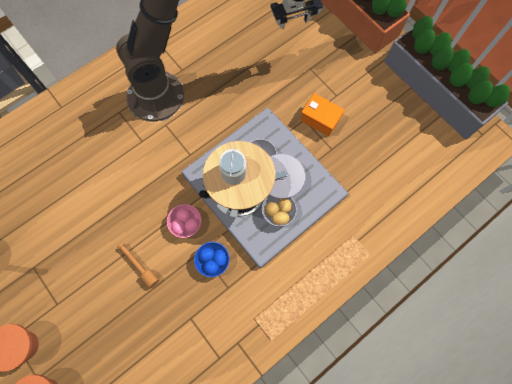

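View pics/top0.png

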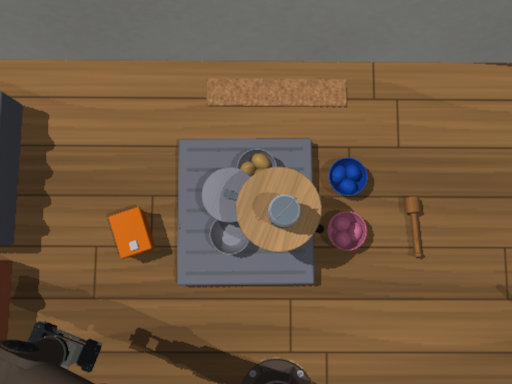

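```bash
cat > h.py <<'E'
from cell import *
import cv2,numpy as np
from scipy.spatial.transform import Rotation as R
def cam(n,s=None):
    c=camera_info(n);K=np.array([[c['fx'],0,c['cx']],[0,c['fy'],c['cy']],[0,0,1]])
    if n!='wrist': return K,R.from_rotvec(c['rotation']).as_matrix(),np.array(c['eye'])
    T=np.array(c['hand_eye']);Rt=R.from_rotvec(s['ee_rot']).as_matrix()
    return K,Rt@T[:3,:3],Rt@T[:3,3]+s['position']
def ray(C,uv,z):
    K,Rm,e=C;d=Rm@np.linalg.solve(K,[*uv,1.]);return e+d*(z-e[2])/d[2]
def proj(C,p):
    K,Rm,e=C;q=K@(Rm.T@(np.asarray(p)-e));return q[:2]/q[2]
E
python3 - <<'E'
import cell;print([x for x in dir(cell) if x[0]!='_'], getattr(cell,'grip_point_offset',None))
from h import *
for n in ["top","side"]:
    im=cv2.imread(f"pics/{n}0.png");C=cam(n);hsv=cv2.cvtColor(im,cv2.COLOR_BGR2HSV)
    x,y,w,h=dict(top=(225,155,110,110),side=(190,130,100,90))[n]
    # tray: bright wood in the window
    B=im.astype(int)
    m=((B[...,2]-B[...,0]>50)&(B[...,2]>150)).astype(np.uint8);mm=np.zeros_like(m);mm[y:y+h,x:x+w]=m[y:y+h,x:x+w]
    c=max(cv2.findContours(mm,0,1)[0],key=cv2.contourArea);e=cv2.fitEllipse(cv2.convexHull(c))
    print(n,"tray",np.round(e[0],1),np.round(e[1],1),ray(C,e[0],.282).round(3))
    # knob
    x,y,w,h=dict(top=(312,218,18,22),side=(190,182,22,22))[n]
    d=(im.max(2)<45).astype(np.uint8);k=np.zeros_like(d);k[y:y+h,x:x+w]=d[y:y+h,x:x+w]
    M=cv2.moments(k,True);
    if M['m00']: u=(M['m10']/M['m00'],M['m01']/M['m00']);print("knob",np.round(u,1),M['m00'],ray(C,u,.175).round(3))
print("cover",ray(cam("top"),(228,195),.127).round(3),ray(cam("side"),(288,176),.127).round(3))
t=cam("top")
print("full",ray(t,(257,168),.11).round(3),"empty",ray(t,(231,235),.11).round(3),"pink",ray(t,(347,231),.06).round(3))
E
python3 - <<'E'
import cv2,numpy as np
a=cv2.resize(cv2.imread('pics/top0.png')[130:300,170:380],None,fx=3.5,fy=3.5,interpolation=2)
cv2.imwrite('pics/c1.png',a)
E
```

```text
['PlanningError', 'camera_info', 'get_image', 'grip_point_offset', 'observe', 'sign_off'] 0.0188
top tray [278.1 208.8] [83.8 84.4] [0.599 0.004 0.282]
knob [319.9 228.8] 56.0 [ 0.548 -0.13   0.175]
side tray [238.6 174.7] [68.3 72.1] [ 0.605 -0.001  0.282]
knob [203.6 194. ] 49.0 [ 0.552 -0.125  0.175]
cover [0.659 0.161 0.127] [0.681 0.174 0.127]
full [0.752 0.068 0.11 ] empty [0.531 0.151 0.11 ] pink [ 0.548 -0.234  0.06 ]
```

View pics/c1.png

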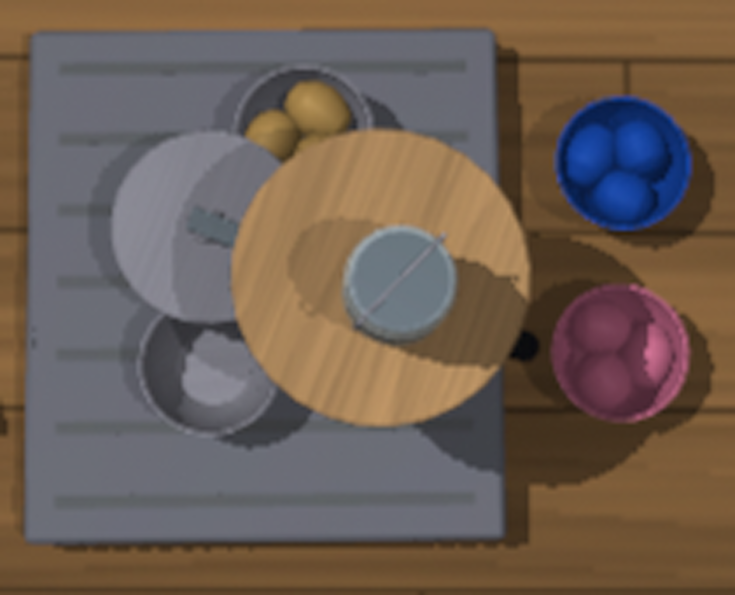

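Post ≈ (0.602, 0.002), knob ≈ (0.55, −0.127), 139 mm away at 248°, which agrees with the given sizes. 
Candidates, top view: the steel bowl with potatoes is at (257,168). I rule out the empty bowl at (231,235), blue at (348,177) and pink at (347,231). The target bowl is at 24° from the post, so the swing is negative (clockwise).
The drive has no tilt axis, so I'll turn the jaws first. Then I'll check whether driving to the reach limit leans the tool.

Emit:
{"fn": "drive_tool", "kwargs": {
  "increments": [
    {"grip": -1,"turn": 0.14,"tz": 0.1},
    {"turn": 0.28,"tz": 0.2},
    {"turn": 0.42,"tz": 0.3},
    {"turn": 0.56,"tz": 0.4},
    {"turn": 0.7,"tz": 0.5},
    {"turn": 0.84,"tz": 0.6},
    {"turn": 1,"tz": 0.7},
    {"turn": 1,"tz": 0.7}
  ]
}}

```text
invalid input
```

Emit:
{"fn": "drive_tool", "kwargs": {
  "increments": [
    {"turn": 0.14,"tz": 0.1},
    {"turn": 0.28,"tz": 0.2},
    {"turn": 0.42,"tz": 0.3},
    {"turn": 0.5,"tz": 0.4},
    {"turn": 0.5,"tz": 0.5},
    {"turn": 0.5,"tz": 0.6},
    {"turn": 0.5,"tz": 0.7}
  ]
}}

```text
invalid input
```

```bash
cat > st.py <<'E'
from h import *
s=observe();M=R.from_rotvec(s['ee_rot']).as_matrix()
g=s['position']-grip_point_offset*M[:,2]
print(s['clock'].round(2),"tcp",s['position'].round(4),"grasp",g.round(4),"w",round(float(s['width']),3),"F",s['force'].round(1),"T",s['ft_torque'].round(2))
print("q",s['joints'].round(3),"tilt",np.degrees(np.arccos(-M[2,2])).round(1),"zaz",np.degrees(np.arctan2(M[1,2],M[0,2])).round(1),"x",M[:,0].round(2),"y",M[:,1].round(3))
E
python3 st.py
```

```text
Traceback (most recent call last):
  File "st.py", line 4, in <module>
    print(s['clock'].round(2),"tcp",s['position'].round(4),"grasp",g.round(4),"w",round(float(s['width']),3),"F",s['force'].round(1),"T",s['ft_torque'].round(2))
          ^^^^^^^^^^^^^^^^
AttributeError: 'float' object has no attribute 'round'
```

Emit:
{"fn": "drive_tool", "kwargs": {
  "increments": [
    {"grip": -1,"tx": 0,"ty": 0,"tz": 0.1,"turn": 0.14},
    {"grip": -1,"tx": 0,"ty": 0,"tz": 0.2,"turn": 0.28},
    {"grip": -1,"tx": 0,"ty": 0,"tz": 0.3,"turn": 0.42},
    {"grip": -1,"tx": 0,"ty": 0,"tz": 0.4,"turn": 0.56},
    {"grip": -1,"tx": 0,"ty": 0,"tz": 0.5,"turn": 0.7},
    {"grip": -1,"tx": 0,"ty": 0,"tz": 0.6,"turn": 0.84},
    {"grip": -1,"tx": 0,"ty": 0,"tz": 0.7,"turn": 1},
    {"grip": -1,"tx": 0,"ty": 0,"tz": 0.7,"turn": 1}
  ]
}}

```text
clock: 0.95
position: [0.2185, 0.586, 0.5117]
ee_rot: [-1.069, 2.949, 0.009]
force: [0.2, 0.9, -0.2]
width: 1.003
```

```bash
sed -i "s/s\['clock'\].round(2)/round(float(s['clock']),2)/" st.py; python3 st.py
```

```text
0.95 tcp [0.2185 0.586  0.5117] grasp [0.2184 0.5859 0.5305] w 1.003 F [ 0.2  0.9 -0.2] T [ 0.1   0.07 -0.  ]
q [-1.214  0.379 -0.151  0.977  0.058  1.782  0.925] tilt 0.4 zaz 68.3 x [-0.77 -0.64 -0.01] y [-0.641  0.768  0.004]
```

Emit:
{"fn": "drive_tool", "kwargs": {
  "increments": [
    {"grip": -1,"tx": 0,"ty": 0,"tz": 0.1,"turn": 0.14},
    {"grip": -1,"tx": 0,"ty": 0,"tz": 0.2,"turn": 0.28},
    {"grip": -1,"tx": 0,"ty": 0,"tz": 0.3,"turn": 0.42},
    {"grip": -1,"tx": 0,"ty": 0,"tz": 0.4,"turn": 0.5},
    {"grip": -1,"tx": 0,"ty": 0,"tz": 0.5,"turn": 0.5},
    {"grip": -1,"tx": 0,"ty": 0,"tz": 0.6,"turn": 0.5}
  ]
}}

```text
clock: 1.55
position: [0.1894, 0.5672, 0.6547]
ee_rot: [-1.787, 2.488, 0.154]
force: [-3.9, 3.5, -2.3]
width: 1.001
```

```bash
python3 st.py
```

```text
1.55 tcp [0.1894 0.5672 0.6547] grasp [0.1894 0.5648 0.6734] w 1.001 F [-3.9  3.5 -2.3] T [0.23 0.45 0.05]
q [-1.518  0.344  0.408  0.698 -0.204  2.001  1.58 ] tilt 7.2 zaz 89.1 x [-0.32 -0.94 -0.12] y [-0.948  0.317  0.038]
```

Emit:
{"fn": "drive_tool", "kwargs": {
  "increments": [
    {"grip": -1,"tx": 0,"ty": 0.02,"tz": 0.1,"turn": 0},
    {"grip": -1,"tx": 0,"ty": 0.04,"tz": 0.2,"turn": 0},
    {"grip": -1,"tx": 0,"ty": 0.06,"tz": 0.3,"turn": 0},
    {"grip": -1,"tx": 0,"ty": 0.06,"tz": 0.4,"turn": 0},
    {"grip": -1,"tx": 0,"ty": 0.06,"tz": 0.4,"turn": 0}
  ]
}}

```text
clock: 2.05
position: [0.1764, 0.5588, 0.6914]
ee_rot: [-1.752, 2.443, 0.224]
force: [-0.5, 1.0, 0.2]
width: 1.0
```

```bash
python3 st.py
```

```text
2.05 tcp [0.1764 0.5588 0.6914] grasp [0.1761 0.5551 0.7098] w 1.0 F [-0.5  1.   0.2] T [-0.14  0.13 -0.  ]
q [-1.574  0.305  0.47   0.671 -0.224  2.002  1.566] tilt 11.2 zaz 85.1 x [-0.32 -0.93 -0.19] y [-0.947  0.317  0.046]
```

Emit:
{"fn": "drive_tool", "kwargs": {
  "increments": [
    {"grip": -1,"tx": 0,"ty": 0.1,"tz": 0.3,"turn": 0},
    {"grip": -1,"tx": 0,"ty": 0.1,"tz": 0.6,"turn": 0},
    {"grip": -1,"tx": 0,"ty": 0.1,"tz": 1,"turn": 0},
    {"grip": -1,"tx": 0,"ty": 0.1,"tz": 1,"turn": 0},
    {"grip": -1,"tx": 0,"ty": 0.1,"tz": 1,"turn": 0},
    {"grip": -1,"tx": 0,"ty": 0.1,"tz": 1,"turn": 0}
  ]
}}

```text
clock: 2.65
position: [0.1573, 0.5414, 0.725]
ee_rot: [-1.722, 2.404, 0.276]
force: [-0.3, 0.1, 1.1]
width: 0.999
```

```bash
python3 st.py
```

```text
2.65 tcp [0.1573 0.5414 0.725 ] grasp [0.1567 0.5367 0.7432] w 0.999 F [-0.3  0.1  1.1] T [-0.2   0.17 -0.04]
q [-1.554  0.247  0.337  0.653 -0.146  2.002  1.499] tilt 14.5 zaz 82.8 x [-0.32 -0.92 -0.25] y [-0.948  0.316  0.05 ]
```

Emit:
{"fn": "drive_tool", "kwargs": {
  "increments": [
    {"grip": -1,"tx": 0,"ty": 0,"tz": 1,"turn": 0},
    {"grip": -1,"tx": 0,"ty": 0,"tz": 1,"turn": 0},
    {"grip": -1,"tx": 0,"ty": 0,"tz": 1,"turn": 0},
    {"grip": -1,"tx": 0,"ty": 0,"tz": 1,"turn": 0},
    {"grip": -1,"tx": 0,"ty": 0,"tz": 1,"turn": 0},
    {"grip": -1,"tx": 0,"ty": 0,"tz": 1,"turn": 0},
    {"grip": -1,"tx": 0,"ty": 0,"tz": 1,"turn": 0},
    {"grip": -1,"tx": 0,"ty": 0,"tz": 1,"turn": 0}
  ]
}}

```text
clock: 3.45
position: [0.1404, 0.5045, 0.7597]
ee_rot: [-1.692, 2.364, 0.328]
force: [-0.2, 0.2, -1.5]
width: 1.003
```

```bash
python3 st.py
```

```text
3.45 tcp [0.1404 0.5045 0.7597] grasp [0.1395 0.4988 0.7776] w 1.003 F [-0.2  0.2 -1.5] T [-0.22  0.18  0.01]
q [-1.686  0.161  0.445  0.682 -0.132  2.002  1.483] tilt 17.8 zaz 81.6 x [-0.32 -0.9  -0.3 ] y [-0.948  0.314  0.055]
```

Emit:
{"fn": "drive_tool", "kwargs": {
  "increments": [
    {"grip": -1,"tx": 0,"ty": 0,"tz": 1,"turn": 0},
    {"grip": -1,"tx": 0,"ty": 0,"tz": 1,"turn": 0},
    {"grip": -1,"tx": 0,"ty": 0,"tz": 1,"turn": 0},
    {"grip": -1,"tx": 0,"ty": 0,"tz": 1,"turn": 0}
  ]
}}

```text
clock: 3.85
position: [0.1325, 0.4883, 0.788]
ee_rot: [-1.662, 2.324, 0.379]
force: [0.4, 0.6, -0.2]
width: 1.0
```

Emit:
{"fn": "drive_tool", "kwargs": {
  "increments": [
    {"grip": -1,"tx": 0,"ty": 0.2,"tz": 1,"turn": 0},
    {"grip": -1,"tx": 0,"ty": 0.2,"tz": 1,"turn": 0},
    {"grip": -1,"tx": 0,"ty": 0.2,"tz": 1,"turn": 0},
    {"grip": -1,"tx": 0,"ty": 0.2,"tz": 1,"turn": 0}
  ]
}}

```text
clock: 4.25
position: [0.125, 0.5051, 0.8109]
ee_rot: [-1.632, 2.285, 0.428]
force: [0.0, 0.1, -0.8]
width: 0.998
```

```bash
python3 st.py
```

```text
4.25 tcp [0.125  0.5051 0.8109] grasp [0.1237 0.4974 0.828 ] w 0.998 F [ 0.   0.1 -0.8] T [-0.42  0.15  0.01]
q [-1.785  0.146  0.54   0.585 -0.144  2.002  1.456] tilt 24.4 zaz 80.3 x [-0.31 -0.86 -0.41] y [-0.948  0.31   0.066]
```

Each call adds about 3.3° of lean, so I'll repeat it twice.

Emit:
{"fn": "drive_tool", "kwargs": {
  "increments": [
    {"grip": -1,"tx": 0,"ty": 0.2,"tz": 1,"turn": 0},
    {"grip": -1,"tx": 0,"ty": 0.2,"tz": 1,"turn": 0},
    {"grip": -1,"tx": 0,"ty": 0.2,"tz": 1,"turn": 0},
    {"grip": -1,"tx": 0,"ty": 0.2,"tz": 1,"turn": 0}
  ]
}}

```text
clock: 4.65
position: [0.118, 0.5176, 0.8337]
ee_rot: [-1.603, 2.245, 0.476]
force: [-0.4, 0.2, -0.3]
width: 1.001
```

Emit:
{"fn": "drive_tool", "kwargs": {
  "increments": [
    {"grip": -1,"tx": 0,"ty": 0.2,"tz": 1,"turn": 0},
    {"grip": -1,"tx": 0,"ty": 0.2,"tz": 1,"turn": 0},
    {"grip": -1,"tx": 0,"ty": 0.2,"tz": 1,"turn": 0},
    {"grip": -1,"tx": 0,"ty": 0.2,"tz": 1,"turn": 0}
  ]
}}

```text
clock: 5.05
position: [0.1114, 0.5269, 0.8562]
ee_rot: [-1.574, 2.206, 0.522]
force: [-0.2, 0.1, -1.1]
width: 1.0
```

```bash
python3 st.py
```

```text
5.05 tcp [0.1114 0.5269 0.8562] grasp [0.1097 0.5174 0.8723] w 1.0 F [-0.2  0.1 -1.1] T [-0.54  0.25  0.02]
q [-1.781  0.186  0.562  0.437 -0.188  2.002  1.431] tilt 30.8 zaz 79.9 x [-0.3  -0.81 -0.51] y [-0.949  0.304  0.079]
```

Emit:
{"fn": "drive_tool", "kwargs": {
  "increments": [
    {"grip": -1,"tx": 0.05,"ty": -0.09,"tz": -0.05,"turn": -0.02},
    {"grip": -1,"tx": 0.1,"ty": -0.18,"tz": -0.1,"turn": -0.04},
    {"grip": -1,"tx": 0.15,"ty": -0.27,"tz": -0.15,"turn": -0.06},
    {"grip": -1,"tx": 0.2,"ty": -0.36,"tz": -0.2,"turn": -0.08},
    {"grip": -1,"tx": 0.25,"ty": -0.45,"tz": -0.25,"turn": -0.1},
    {"grip": -1,"tx": 0.3,"ty": -0.54,"tz": -0.3,"turn": -0.12},
    {"grip": -1,"tx": 0.35,"ty": -0.63,"tz": -0.35,"turn": -0.13},
    {"grip": -1,"tx": 0.4,"ty": -0.72,"tz": -0.4,"turn": -0.13},
    {"grip": -1,"tx": 0.45,"ty": -0.81,"tz": -0.45,"turn": -0.13},
    {"grip": -1,"tx": 0.5,"ty": -0.9,"tz": -0.5,"turn": -0.13},
    {"grip": -1,"tx": 0.5,"ty": -0.9,"tz": -0.5,"turn": -0.13}
  ]
}}

```text
clock: 6.15
position: [0.3091, 0.1707, 0.6571]
ee_rot: [-1.415, 2.291, 0.482]
force: [1.5, 1.8, -0.9]
width: 1.001
```

```bash
python3 st.py
```

```text
6.15 tcp [0.3091 0.1707 0.6571] grasp [0.3061 0.1616 0.6732] w 1.001 F [ 1.5  1.8 -0.9] T [-0.51  0.21  0.03]
q [-1.138 -0.425  0.438  1.47  -0.103  1.6    1.957] tilt 30.8 zaz 72.2 x [-0.41 -0.76 -0.51] y [-0.901  0.427  0.079]
```

Emit:
{"fn": "drive_tool", "kwargs": {
  "increments": [
    {"grip": -1,"tx": 0.06,"ty": -0.1,"tz": -0.04,"turn": 0},
    {"grip": -1,"tx": 0.12,"ty": -0.2,"tz": -0.08,"turn": 0},
    {"grip": -1,"tx": 0.18,"ty": -0.3,"tz": -0.12,"turn": 0},
    {"grip": -1,"tx": 0.24,"ty": -0.4,"tz": -0.16,"turn": 0},
    {"grip": -1,"tx": 0.31,"ty": -0.5,"tz": -0.2,"turn": 0},
    {"grip": -1,"tx": 0.38,"ty": -0.6,"tz": -0.24,"turn": 0},
    {"grip": -1,"tx": 0.45,"ty": -0.7,"tz": -0.28,"turn": 0},
    {"grip": -1,"tx": 0.52,"ty": -0.8,"tz": -0.33,"turn": 0},
    {"grip": -1,"tx": 0.56,"ty": -0.86,"tz": -0.38,"turn": 0},
    {"grip": -1,"tx": 0.56,"ty": -0.86,"tz": -0.45,"turn": 0},
    {"grip": -1,"tx": 0.56,"ty": -0.86,"tz": -0.45,"turn": 0},
    {"grip": -1,"tx": 0.56,"ty": -0.86,"tz": -0.45,"turn": 0}
  ]
}}

```text
clock: 7.35
position: [0.4569, -0.1168, 0.4937]
ee_rot: [-1.396, 2.297, 0.419]
force: [-0.8, 0.6, 0.7]
width: 1.001
```

```bash
python3 st.py
```

```text
7.35 tcp [ 0.4569 -0.1168  0.4937] grasp [ 0.4533 -0.1254  0.51  ] w 1.001 F [-0.8  0.6  0.7] T [-0.44  0.35 -0.02]
q [-1.257 -0.438  1.318  1.572 -0.069  1.507  2.735] tilt 29.9 zaz 67.1 x [-0.41 -0.77 -0.5 ] y [-0.892  0.451  0.039]
```

```bash
cat > fk.py <<'E'
import numpy as np, itertools
from scipy.spatial.transform import Rotation as R
from scipy.optimize import least_squares
LO=np.array([-2.62,-.44,-1.27,.08,-1.32,.12,-2.74]);HI=np.array([2.62,2.09,1.32,2.57,4.46,2,2.74])
D=[([-1.317,.435,.025,1.574,-.012,1.134,-.075],[.218,.585,.226],[-.558,-3.092,.003]),
([-1.214,.379,-.151,.977,.058,1.782,.925],[.2185,.586,.5117],[-1.069,2.949,.009]),
([-1.518,.344,.408,.698,-.204,2.001,1.58],[.1894,.5672,.6547],[-1.787,2.488,.154]),
([-1.574,.305,.47,.671,-.224,2.002,1.566],[.1764,.5588,.6914],[-1.752,2.443,.224]),
([-1.554,.247,.337,.653,-.146,2.002,1.499],[.1573,.5414,.725],[-1.722,2.404,.276]),
([-1.686,.161,.445,.682,-.132,2.002,1.483],[.1404,.5045,.7597],[-1.692,2.364,.328]),
([-1.785,.146,.54,.585,-.144,2.002,1.456],[.125,.5051,.8109],[-1.632,2.285,.428]),
([-1.781,.186,.562,.437,-.188,2.002,1.431],[.1114,.5269,.8562],[-1.574,2.206,.522]),
([-1.138,-.425,.438,1.47,-.103,1.6,1.957],[.3091,.1707,.6571],[-1.415,2.291,.482]),
([-1.257,-.438,1.318,1.572,-.069,1.507,2.735],[.4569,-.1168,.4937],[-1.396,2.297,.419])]
def fk(p,q,s,pts=False):
    # p: base yaw, tool roll, d1,a1,d3,a3,d5,a5,d7,a7
    e=lambda ax,t:R.from_euler(ax,t).as_matrix()
    M=e('z',p[0]+s[0]*q[0]);x=np.array([0,0,p[2]])+M@[p[3],0,0]
    P=[x.copy()]
    for k,(dd,aa) in enumerate([(4,5),(6,7)]):
        M=M@e('y',q[1+2*k])@e('z',s[1+k]*q[2+2*k]);x=x+M@[p[aa],0,p[dd]];P.append(x.copy())
    M=M@e('y',q[5]);M=M@e('z',s[3]*q[6]+p[1]);x=x+M@[0,0,p[8]]+M@[p[9],0,0]
    return (P+[x],M) if pts else (x,M)
def res(p,s,data=D):
    r=[]
    for q,x,w in data:
        X,M=fk(p,q,s);r+=list((X-x)*3)+list((R.from_matrix(M).inv()*R.from_rotvec(w)).as_rotvec())
    return np.array(r)
if __name__=="__main__":
    best=None
    for s in itertools.product([1,-1],repeat=4):
        for b in ((2.53,) if s[0]>0 else (-.1,)):
            for t in (0,1.57,3.14,-1.57):
                f=least_squares(res,[b,t,.3,0,.35,0,.35,0,.25,0],args=(s,))
                if best is None or f.cost<best[0]: best=(f.cost,s,f.x)
    print(best); print(np.abs(res(best[2],best[1])).max()); np.savez('fk.npz',p=best[2],s=best[1])
E
python3 fk.py
```

```text
(np.float64(0.00992468517678037), (-1, -1, -1, -1), array([-7.96447352e-02,  1.49601107e+00,  2.92750331e-01, -5.13717328e-03,
        5.22300145e-01,  1.47705425e-02,  4.38865754e-01,  6.10948979e-03,
        3.53978334e-01,  1.46600425e-03]))
0.06388860949205177
```

```bash
cat >> fk.py <<'E'
def res2(v,s):
    return res(v[:10],s,[(np.array(q)+np.r_[0,v[10:15],0],x,w) for q,x,w in D])
if __name__=="__main__":
    s=best[1];f=least_squares(res2,np.r_[best[2],np.zeros(5)],args=(s,),loss='soft_l1',f_scale=.01)
    print(f.cost,f.x.round(4));print(np.abs(res2(f.x,s)).reshape(-1,6).max(1).round(3));print(res(best[2],s).reshape(-1,6).round(3))
E
python3 fk.py
```

```text
(np.float64(0.00992468517678037), (-1, -1, -1, -1), array([-7.96447352e-02,  1.49601107e+00,  2.92750331e-01, -5.13717328e-03,
        5.22300145e-01,  1.47705425e-02,  4.38865754e-01,  6.10948979e-03,
        3.53978334e-01,  1.46600425e-03]))
0.06388860949205177
0.0025034672323439354 [-4.5200e-02  1.4774e+00  2.9760e-01  2.0000e-03  5.3500e-01  2.2400e-02
  4.2790e-01 -2.5200e-02  3.7190e-01 -6.0000e-04 -1.7200e-02  5.0000e-02
  7.6200e-02 -1.8200e-02 -5.2300e-02]
[0.006 0.024 0.007 0.01  0.009 0.008 0.017 0.026 0.054 0.06 ]
[[-0.015  0.001 -0.034  0.001 -0.001 -0.004]
 [-0.015  0.026 -0.012 -0.001  0.    -0.004]
 [ 0.011 -0.002 -0.006 -0.009  0.004 -0.005]
 [ 0.01  -0.004 -0.007 -0.015  0.002 -0.003]
 [-0.003  0.005 -0.002 -0.02   0.003 -0.003]
 [-0.012  0.003  0.002 -0.024  0.004 -0.   ]
 [-0.009 -0.009  0.005 -0.033  0.005  0.002]
 [-0.006 -0.015  0.003 -0.04   0.005  0.007]
 [-0.022  0.064  0.03  -0.04   0.004  0.006]
 [-0.05  -0.023  0.02  -0.04   0.003  0.005]]
```

```bash
cat > fk2.py <<'E'
from fk import *
from scipy.optimize import least_squares
S=(-1,-1,-1,-1)
e=lambda ax,t:R.from_euler(ax,t).as_matrix()
def fk(v,q,pts=False):
    # v: yaw, roll, 4 offsets vectors (base,upper,fore,tool) 
    o=np.reshape(v[2:14],(4,3));M=e('z',v[0]-q[0]);x=M@o[0];P=[x]
    M=M@e('y',q[1])@e('z',-q[2]);x=x+M@o[1];P.append(x)
    M=M@e('y',q[3])@e('z',-q[4]);x=x+M@o[2];P.append(x)
    M=M@e('y',q[5]);M=M@e('z',v[1]-q[6]);x=x+M@o[3]
    return (P+[x],M) if pts else (x,M)
def res(v,data=D):
    r=[]
    for q,x,w in data:
        X,M=fk(v,q);r+=list((X-x)*3)+list((R.from_matrix(M).inv()*R.from_rotvec(w)).as_rotvec())
    return np.r_[r,.02*(v-v0)]
v0=np.r_[0,np.pi/2,0,0,.29,0,0,.52,0,0,.44,0,0,.354]
if __name__=="__main__":
    f=least_squares(res,v0);print(f.cost,f.x.round(4));print(f.fun[:60].reshape(-1,6).round(3));np.save('v.npy',f.x)
E
python3 fk2.py
```

```text
9.22177806387855e-06 [ 3.0000e-04  1.5711e+00 -2.0000e-04 -3.6300e-02  2.7170e-01 -3.0000e-04
 -1.5600e-02  5.5790e-01 -4.0000e-04 -1.5000e-03  4.2780e-01 -4.0000e-04
 -1.0000e-04  3.7070e-01]
[[ 0.     0.     0.     0.001 -0.001  0.001]
 [-0.     0.    -0.    -0.    -0.     0.001]
 [ 0.     0.     0.001  0.     0.001 -0.   ]
 [-0.     0.    -0.001  0.    -0.001 -0.   ]
 [ 0.001 -0.    -0.    -0.    -0.    -0.   ]
 [-0.001  0.     0.     0.     0.     0.001]
 [ 0.001 -0.     0.001 -0.     0.    -0.001]
 [-0.001  0.    -0.     0.     0.     0.001]
 [-0.     0.001 -0.001  0.    -0.001  0.   ]
 [ 0.    -0.     0.001 -0.     0.001 -0.001]]
```

```bash
cat > ik.py <<'E'
from fk2 import *
v=np.load('v.npy');L=LO+.06;H=HI-.06
post=np.array([.602,.002,.05]);GO=.0188
def pose(ang,draw,flip,tilt=30.,back=0):
    a=np.radians(ang);r=np.array([np.cos(a),np.sin(a),0]);ax=.5*r+np.array([0,0,.8660254])
    K=post+.135*r+[0,0,.125]+ax*draw
    t=np.radians(tilt);z=-(np.sin(t)*r+np.array([0,0,np.cos(t)]))
    y=np.cross([0,0,1],r)*(1 if flip else -1);M=np.c_[np.cross(y,z),y,z]
    return K+(GO-back)*z,M     # TCP
def ik(T,q0):
    x,M=T
    def g(q):
        X,N=fk(v,q);return np.r_[(X-x)*5,(R.from_matrix(N.T@M)).as_rotvec()]
    f=least_squares(lambda q:np.r_[g(q),.001*(q-q0)],np.clip(q0,L+1e-6,H-1e-6),bounds=(L,H))
    return f.x,np.abs(g(f.x)).max()
if __name__=="__main__":
    rng=np.random.default_rng(0)
    for flip in (0,1):
      out=[]
      for _ in range(40):
        q0=rng.uniform(L,H);q,e1=ik(pose(248.5,.0,flip),q0)
        if e1>.01: continue
        qs=[q];ok=True
        for a in np.arange(248.5,198,-6):
            qn,e2=ik(pose(a,.015,flip),qs[-1]);ok&=e2<.01;qs.append(qn)
        P,_=fk(v,q,True)
        out.append((ok,q.round(2).tolist(),qs[-1].round(2).tolist(),np.round(P[1],2).tolist(),np.round(P[2],2).tolist()))
      print(flip,len(out))
      for o in out[:14]: print(o)
E
python3 ik.py
```

```text
0 13
(np.False_, [-0.07, 0.55, 0.74, 1.89, -0.96, 1.21, -2.36], [-0.69, 0.26, 1.26, 2.42, -1.26, 0.78, -2.68], [0.29, -0.03, 0.75], [0.49, -0.29, 0.48])
(np.False_, [0.47, 0.47, -0.04, 1.85, -0.63, 0.96, -2.68], [-0.69, 0.26, 1.26, 2.42, -1.26, 0.78, -2.68], [0.2, -0.16, 0.77], [0.49, -0.29, 0.48])
(np.False_, [-0.22, 0.65, 1.0, 1.9, -1.07, 1.35, -2.25], [-0.69, 0.26, 1.26, 2.42, -1.26, 0.78, -2.68], [0.33, 0.03, 0.72], [0.49, -0.29, 0.48])
(np.False_, [-0.23, 0.67, 1.03, 1.9, -1.08, 1.37, -2.24], [-0.69, 0.26, 1.26, 2.42, -1.26, 0.78, -2.68], [0.34, 0.03, 0.72], [0.49, -0.29, 0.48])
(np.False_, [0.47, 0.47, -0.04, 1.85, -0.63, 0.96, -2.68], [-0.69, 0.26, 1.26, 2.42, -1.26, 0.78, -2.68], [0.2, -0.16, 0.77], [0.49, -0.29, 0.48])
(np.False_, [0.47, 0.47, -0.04, 1.85, -0.63, 0.96, -2.68], [-0.69, 0.26, 1.26, 2.42, -1.26, 0.78, -2.68], [0.2, -0.16, 0.77], [0.49, -0.29, 0.48])
(np.False_, [0.47, 0.47, -0.04, 1.85, -0.63, 0.96, -2.68], [-0.69, 0.26, 1.26, 2.42, -1.26, 0.78, -2.68], [0.2, -0.16, 0.77], [0.49, -0.29, 0.48])
(np.False_, [0.22, 0.47, 0.31, 1.87, -0.78, 1.05, -2.53], [-0.69, 0.
[... 2138 characters left out ...]
.8, -1.21, 1.79, 0.29, 0.89, -0.38], [1.17, 0.25, -1.1, 2.31, -0.06, 0.24, -1.02], [0.11, -0.4, 0.65], [0.49, -0.29, 0.48])
(np.True_, [0.52, 0.47, -0.11, 1.84, -0.6, 0.95, 0.43], [0.3, 0.1, -0.13, 2.36, -0.85, 0.33, -0.27], [0.19, -0.17, 0.77], [0.49, -0.29, 0.48])
(np.True_, [1.13, 0.71, -1.05, 1.79, 0.11, 0.86, -0.22], [1.08, 0.22, -0.99, 2.32, -0.25, 0.25, -0.84], [0.12, -0.36, 0.69], [0.49, -0.29, 0.48])
(np.True_, [0.69, 0.49, -0.35, 1.83, -0.47, 0.9, 0.31], [0.52, 0.12, -0.36, 2.35, -0.77, 0.31, -0.34], [0.17, -0.21, 0.76], [0.49, -0.29, 0.48])
(np.True_, [1.19, 0.8, -1.21, 1.79, 0.29, 0.89, -0.38], [1.17, 0.25, -1.1, 2.31, -0.06, 0.24, -1.02], [0.11, -0.4, 0.65], [0.49, -0.29, 0.48])
```

FK fitted from the logged poses is accurate to about 1 mm. It shows this wrist winding hits the j7 limit at the knob. The opposite half-turn, with the camera side towards the post, reaches the whole swing, so I'll back off, turn −180° and lean again.

Emit:
{"fn": "drive_tool", "kwargs": {
  "increments": [
    {"grip": -1,"tx": -0.05,"ty": 0.09,"tz": 0.04,"turn": -0.14},
    {"grip": -1,"tx": -0.1,"ty": 0.18,"tz": 0.08,"turn": -0.28},
    {"grip": -1,"tx": -0.15,"ty": 0.27,"tz": 0.1,"turn": -0.42},
    {"grip": -1,"tx": -0.2,"ty": 0.36,"tz": 0.1,"turn": -0.56},
    {"grip": -1,"tx": -0.25,"ty": 0.45,"tz": 0.1,"turn": -0.7},
    {"grip": -1,"tx": -0.3,"ty": 0.54,"tz": 0.1,"turn": -0.84},
    {"grip": -1,"tx": -0.35,"ty": 0.63,"tz": 0.1,"turn": -1},
    {"grip": -1,"tx": -0.35,"ty": 0.63,"tz": 0.1,"turn": -1}
  ]
}}

```text
clock: 8.15
position: [0.3481, 0.0934, 0.5399]
ee_rot: [-0.448, 2.594, 0.174]
force: [-0.3, -0.2, 2.9]
width: 1.0
```

Emit:
{"fn": "drive_tool", "kwargs": {
  "increments": [
    {"grip": -1,"tx": -0.03,"ty": 0.1,"tz": 0,"turn": -0.14},
    {"grip": -1,"tx": -0.06,"ty": 0.2,"tz": 0,"turn": -0.28},
    {"grip": -1,"tx": -0.09,"ty": 0.3,"tz": 0,"turn": -0.42},
    {"grip": -1,"tx": -0.12,"ty": 0.4,"tz": 0,"turn": -0.56},
    {"grip": -1,"tx": -0.15,"ty": 0.5,"tz": 0,"turn": -0.7},
    {"grip": -1,"tx": -0.18,"ty": 0.6,"tz": 0,"turn": -0.84},
    {"grip": -1,"tx": -0.21,"ty": 0.7,"tz": 0,"turn": -1},
    {"grip": -1,"tx": -0.21,"ty": 0.7,"tz": 0,"turn": -1}
  ]
}}

```text
clock: 8.95
position: [0.2583, 0.3063, 0.5471]
ee_rot: [0.761, 2.526, -0.055]
force: [1.1, -1.0, 0.0]
width: 1.001
```

```bash
python3 st.py
```

```text
8.95 tcp [0.2583 0.3063 0.5471] grasp [0.2498 0.3096 0.5636] w 1.001 F [ 1.1 -1.   0. ] T [ 0.07  0.45 -0.03]
q [ 0.553 -0.435 -1.26   1.488  0.032  1.552  0.26 ] tilt 28.9 zaz -21.4 x [-0.72  0.51 -0.47] y [0.528 0.843 0.102]
```

Emit:
{"fn": "drive_tool", "kwargs": {
  "increments": [
    {"grip": -1,"tx": -0.03,"ty": 0.1,"tz": 0.02,"turn": -0.14},
    {"grip": -1,"tx": -0.06,"ty": 0.2,"tz": 0.05,"turn": -0.28},
    {"grip": -1,"tx": -0.09,"ty": 0.3,"tz": 0.08,"turn": -0.42},
    {"grip": -1,"tx": -0.12,"ty": 0.4,"tz": 0.1,"turn": -0.56},
    {"grip": -1,"tx": -0.14,"ty": 0.5,"tz": 0.1,"turn": -0.7},
    {"grip": -1,"tx": -0.14,"ty": 0.55,"tz": 0.1,"turn": -0.84},
    {"grip": -1,"tx": -0.14,"ty": 0.6,"tz": 0.1,"turn": -1},
    {"grip": -1,"tx": -0.14,"ty": 0.6,"tz": 0.1,"turn": -1},
    {"grip": -1,"tx": -0.14,"ty": 0.6,"tz": 0.1,"turn": -1},
    {"grip": -1,"tx": -0.14,"ty": 0.6,"tz": 0.1,"turn": -1}
  ]
}}

```text
clock: 9.95
position: [0.1503, 0.2084, 0.5561]
ee_rot: [1.983, 1.876, -0.326]
force: [-0.2, 0.7, -0.1]
width: 1.002
```

```bash
python3 st.py
```

```text
9.95 tcp [0.1503 0.2084 0.5561] grasp [0.1485 0.2166 0.5729] w 1.002 F [-0.2  0.7 -0.1] T [ 0.42  0.19 -0.01]
q [ 0.646 -0.437 -1.267  1.44   0.016  2.002 -0.608] tilt 26.2 zaz -77.5 x [ 0.08  0.9  -0.43] y [ 0.992 -0.028  0.12 ]
```

Emit:
{"fn": "drive_tool", "kwargs": {
  "increments": [
    {"grip": -1,"tx": 0.02,"ty": 0.08,"tz": -0.05,"turn": 0},
    {"grip": -1,"tx": 0.04,"ty": 0.16,"tz": -0.1,"turn": 0},
    {"grip": -1,"tx": 0.06,"ty": 0.25,"tz": -0.15,"turn": -0.1},
    {"grip": -1,"tx": 0.09,"ty": 0.35,"tz": -0.2,"turn": -0.1},
    {"grip": -1,"tx": 0.12,"ty": 0.45,"tz": -0.25,"turn": -0.1},
    {"grip": -1,"tx": 0.14,"ty": 0.55,"tz": -0.3,"turn": -0.1},
    {"grip": -1,"tx": 0.16,"ty": 0.65,"tz": -0.35,"turn": -0.1},
    {"grip": -1,"tx": 0.18,"ty": 0.73,"tz": -0.4,"turn": -0.1},
    {"grip": -1,"tx": 0.18,"ty": 0.73,"tz": -0.4,"turn": -0.1}
  ]
}}

```text
clock: 10.85
position: [0.1374, 0.2133, 0.4737]
ee_rot: [2.105, 1.803, -0.301]
force: [-0.6, -0.0, -0.2]
width: 1.001
```

```bash
python3 st.py
```

```text
10.85 tcp [0.1374 0.2133 0.4737] grasp [0.1361 0.2207 0.4909] w 1.001 F [-0.6 -0.  -0.2] T [ 0.35  0.16 -0.02]
q [ 0.556 -0.438 -1.267  1.636 -0.052  1.845 -0.803] tilt 23.7 zaz -80.6 x [ 0.17  0.91 -0.38] y [ 0.984 -0.128  0.126]
```

```bash
cat > sim.py <<'E'
from ik import *
VM=.07*np.array([2.22,2.22,3.01,3.01,3.14,3.14,3.14])
LL,HH=LO+.002,HI-.002
def step(q,x,M,wp=1.,damp=.02):
    def g(p):
        X,N=fk(v,p);return np.r_[wp*(X-x),R.from_matrix(N.T@M).as_rotvec(),damp*(p-q)]
    lo=np.maximum(LL,q-VM);hi=np.minimum(HH,q+VM);hi=np.maximum(hi,lo+1e-6)
    return least_squares(g,np.clip(q,lo+1e-7,hi-1e-7),bounds=(lo,hi)).x
def call(q,rows,**k):
    """rows: (tx,ty,tz,turn) units"""
    X0,M0=fk(v,q);cx,cM=X0.copy(),M0
    for r in rows:
        gx=X0+.4*np.array(r[:3]);gM=R.from_euler('z',r[3]*60,degrees=True).as_matrix()@M0
        X,M=fk(v,q)
        d=gx-X;n=np.linalg.norm(d);d*=min(1,.05/max(n,1e-9))
        w=R.from_matrix(gM@M.T).as_rotvec();m=np.linalg.norm(w);w*=min(1,.15/max(m,1e-9))
        q=step(q,X+d,R.from_rotvec(w).as_matrix()@M,**k)
    return q
def desc(q):
    X,M=fk(v,q);return X.round(3),"tilt",np.degrees(np.arccos(-M[2,2])).round(1),"zaz",np.degrees(np.arctan2(M[1,2],M[0,2])).round(),"xaz",np.degrees(np.arctan2(M[1,0],M[0,0])).round(),q.round(2)
def lin(n,tx,ty,tz,tu,hold=1): return [tuple(np.array([tx,ty,tz,tu])*(i+1)/n) for i in range(n)]+[(tx,ty,tz,tu)]*hold
E
python3 - <<'E'
from sim import *
q9=np.array([.646,-.437,-1.267,1.44,.016,2.0,-.608])
print("replay stuck",*desc(call(q9,lin(8,.18,.73,-.4,-.1))))
qa=np.array([-1.554,.247,.337,.653,-.146,2.0,1.499])
for wp in (.5,1,2,4): print("replay lean",wp,*desc(call(qa,[(0,0,1,0)]*6,wp=wp)))
q=np.array([.556,-.438,-1.267,1.636,-.052,1.845,-.803])
print("front:")
q=call(q,lin(10,.6,-.3,.0,-1));print(*desc(q))
q=call(q,lin(8,.4,-.5,.0,-.5));print(*desc(q))
E
```

```text
replay stuck [0.135 0.203 0.479] tilt 25.3 zaz -82.0 xaz 79.0 [ 0.56 -0.44 -1.27  1.63 -0.03  1.87 -0.8 ]
replay lean 0.5 [0.142 0.504 0.736] tilt 14.9 zaz 83.0 xaz -109.0 [-1.63  0.17  0.37  0.73 -0.11  2.    1.48]
replay lean 1 [0.142 0.505 0.743] tilt 15.8 zaz 82.0 xaz -109.0 [-1.66  0.16  0.4   0.72 -0.12  2.    1.48]
replay lean 2 [0.143 0.508 0.771] tilt 19.5 zaz 81.0 xaz -109.0 [-1.66  0.16  0.42  0.65 -0.13  2.    1.48]
replay lean 4 [0.149 0.522 0.877] tilt 33.9 zaz 79.0 xaz -111.0 [-1.61  0.2   0.47  0.37 -0.22  2.    1.48]
front:
[0.243 0.05  0.492] tilt 22.8 zaz -140.0 xaz 20.0 [ 1.46 -0.44 -1.27  1.58 -0.1   1.93 -0.95]
[ 0.241 -0.101  0.507] tilt 21.8 zaz -169.0 xaz -10.0 [ 2.07 -0.44 -1.27  1.54 -0.09  1.94 -0.88]
```

```bash
cat > beam.py <<'E'
from sim import *
from multiprocessing import Pool
import sys
W=1.6
T=pose(248.5,0,1,back=.25);qT=[ik(T,np.array(g))[0] for g in ([.52,.47,-.11,1.84,-.6,.95,.43],[1.04,.63,-.88,1.8,-.06,.85,-.06],[.06,.5,.53,1.88,-.87,1.12,.69])]
def score(q):
    X,M=fk(v,q);e=np.linalg.norm(R.from_matrix(M.T@T[1]).as_rotvec())
    # lean left to gain plus roll winding, joint distance
    return 1.5*e+.5*np.linalg.norm(X-T[0])+.15*min(np.linalg.norm(q-t) for t in qT)
def go(a):
    q,act=a;np_=act
    n=5
    q2=call(q,lin(n,*act,hold=0),wp=W);X,_=fk(v,q2)
    ok=X[2]>.46 and np.hypot(X[0],X[1])>.2
    return q2,ok
if __name__=="__main__":
    rng=np.random.default_rng(1);q0=np.array([.556,-.438,-1.267,1.636,-.052,1.845,-.803])
    beam=[(score(q0),q0,[])];print(beam[0][0])
    acts=[(0,0,1,0),(0,0,-.6,0)]
    with Pool() as P:
      for d in range(12):
        jobs=[]
        for s,q,h in beam:
            A=acts+[tuple((rng.integers(-6,7,4)/ [10,10,10,10])) for _ in range(24)]
            jobs+=[(q,a,h) for a in A]
        rs=P.map(go,[(q,a) for q,a,_ in jobs])
        c=sorted([(score(r),r,j[2]+[j[1]]) for (r,ok),j in zip(rs,jobs) if ok],key=lambda z:z[0])
        nb=[]
        for x in c:
            if all(np.linalg.norm(x[1]-y[1])>.15 for y in nb): nb.append(x)
            if len(nb)>=12: break
        beam=nb;print(d,round(beam[0][0],3),*desc(beam[0][1]),flush=True)
    for a in beam[0][2]: print([float(round(t,2)) for t in a])
E
nproc; time OMP_NUM_THREADS=1 timeout 400 python3 beam.py
```

```text
4
1.9383533730110691
0 1.814 [0.332 0.057 0.474] tilt 23.8 zaz -99.0 xaz 62.0 [ 0.57  0.06 -1.24  1.59  0.35  1.84 -1.11]
1 1.708 [ 0.332 -0.103  0.594] tilt 23.8 zaz -87.0 xaz 74.0 [ 0.72 -0.16 -0.78  1.43  0.31  1.81 -0.23]
2 1.618 [0.37  0.086 0.592] tilt 19.6 zaz -70.0 xaz 75.0 [ 1.44 -0.44 -1.27  1.3  -0.12  1.81 -0.11]
3 1.482 [ 0.365 -0.158  0.548] tilt 20.0 zaz -72.0 xaz 69.0 [ 1.45 -0.26 -1.03  1.51  0.04  1.53  0.07]
4 1.485 [0.407 0.059 0.542] tilt 18.0 zaz -61.0 xaz 69.0 [ 1.5  -0.44 -1.27  1.42 -0.18  1.64 -0.15]
5 1.435 [ 0.441 -0.075  0.499] tilt 19.0 zaz -61.0 xaz 64.0 [ 1.79 -0.44 -1.27  1.54 -0.24  1.45  0.05]
6 1.401 [ 0.439 -0.293  0.598] tilt 18.0 zaz -67.0 xaz 63.0 [ 1.12  0.13 -0.94  1.19  0.37  1.68 -0.17]
7 1.37 [ 0.395 -0.328  0.555] tilt 15.8 zaz -51.0 xaz 82.0 [ 0.7  -0.   -0.18  1.38  0.1   1.51  0.4 ]
8 1.366 [ 0.416 -0.398  0.568] tilt 20.2 zaz -40.0 xaz 76.0 [ 1.56  0.17 -1.07  1.26  0.21  1.45  0.32]
9 1.332 [ 0.543 -0.207  0.472] tilt 20.2 zaz -52.0 xaz 64.0 [ 1.    0.22 -1.09  1.45  0.49  1.39 -0.52]
10 1.276 [ 0.508 -0.218  0.471] tilt 19.8 zaz -47.0 xaz 65.0 [ 1.19  0.15 -1.15  1.52  0.38  1.32 -0.4 ]
11 1.329 [ 0.428 -0.178  0.631] tilt 19.8 zaz -41.0 xaz 71.0 [ 1.34 -0.08 -1.03  1.25  0.07  1.61  0.  ]
[0.5, 0.3, 0.4, 0.0]
[0.6, 0.2, -0.2, 0.0]
[0.6, 0.4, 0.3, -0.2]
[0.4, -0.2, -0.2, 0.0]
[0.1, 0.4, 0.0, -0.1]
[0.3, 0.0, 0.1, 0.1]
[0.5, 0.6, -0.4, 0.1]
[0.1, -0.6, 0.1, -0.3]
[-0.2, 0.2, -0.1, 0.1]
[0.6, -0.1, 0.5, 0.2]
[0.0, -0.4, -0.4, -0.2]
[-0.2, 0.1, 0.4, 0.1]
real	3m25.600s
user	12m47.734s
sys	0m0.391s
```

```bash
cat > t1.py <<'E'
from sim import *
W=1.6
q=np.array([.556,-.438,-1.267,1.636,-.052,1.845,-.803])
def do(*a,n=6,hold=1,p=True):
    global q;q=call(q,lin(n,*a,hold=hold),wp=W)
    if p: print(a,n,*desc(q))
do(.5,.3,.4,0,n=5,hold=0)
do(.6,-.3,0,-.6,n=8)
do(.2,-.3,0,-1,n=8)
q1=q.copy()
for outx in (0,.2,.5):
    q=q1.copy();print('lean',outx)
    for i in range(14):
        q=call(q,[(outx,0,1,0)]*3,wp=W)
        if i%2: print(*desc(q))
E
python3 t1.py
```

```text
(0.5, 0.3, 0.4, 0) 5 [0.223 0.2   0.584] tilt 22.1 zaz -76.0 xaz 80.0 [ 0.92 -0.44 -1.27  1.34 -0.04  1.97 -0.47]
(0.6, -0.3, 0, -0.6) 8 [0.316 0.033 0.58 ] tilt 20.3 zaz -107.0 xaz 44.0 [ 1.56 -0.44 -1.27  1.33 -0.07  1.94 -0.48]
(0.2, -0.3, 0, -1) 8 [ 0.278 -0.08   0.548] tilt 17.5 zaz -161.0 xaz -15.0 [ 2.05 -0.44 -1.27  1.41 -0.15  2.   -1.03]
lean 0
[ 0.257 -0.147  0.602] tilt 15.9 zaz -146.0 xaz -14.0 [ 2.06 -0.35 -1.22  1.3  -0.05  2.   -0.96]
[ 0.229 -0.216  0.661] tilt 17.0 zaz -129.0 xaz -14.0 [ 2.25 -0.35 -1.14  1.16 -0.06  2.   -0.7 ]
[ 0.192 -0.276  0.724] tilt 20.4 zaz -115.0 xaz -13.0 [ 2.43 -0.32 -1.12  1.01 -0.06  2.   -0.52]
[ 0.153 -0.322  0.785] tilt 25.3 zaz -107.0 xaz -12.0 [ 2.6  -0.27 -1.14  0.85 -0.07  2.   -0.39]
[ 0.115 -0.344  0.841] tilt 30.8 zaz -102.0 xaz -11.0 [ 2.62 -0.21 -1.16  0.72 -0.01  2.   -0.34]
[ 0.079 -0.351  0.894] tilt 36.6 zaz -99.0 xaz -10.0 [ 2.62 -0.16 -1.13  0.59  0.02  2.   -0.29]
[ 0.05  -0.352  0.942] tilt 42.5 zaz -97.0 xaz -9.0 [ 2.62 -0.13 -1.11  0.47  0.04  2.   -0.24]
lean 0.2
[ 0.279 -0.138  0.6  ] tilt 15.7 zaz -144.0 xaz -14
[... 613 characters left out ...]
7  2.   -0.59]
lean 0.5
[ 0.304 -0.124  0.594] tilt 15.1 zaz -142.0 xaz -14.0 [ 2.19 -0.44 -1.27  1.27 -0.17  2.   -0.93]
[ 0.328 -0.158  0.641] tilt 15.3 zaz -118.0 xaz -13.0 [ 2.3  -0.44 -1.27  1.13 -0.21  2.   -0.86]
[ 0.352 -0.182  0.688] tilt 18.1 zaz -98.0 xaz -11.0 [ 2.39 -0.44 -1.27  1.   -0.26  2.   -0.81]
[ 0.376 -0.2    0.735] tilt 22.6 zaz -85.0 xaz -9.0 [ 2.49 -0.44 -1.27  0.86 -0.33  2.   -0.79]
[ 0.402 -0.213  0.783] tilt 27.9 zaz -76.0 xaz -7.0 [ 2.59 -0.44 -1.27  0.72 -0.42  2.   -0.78]
[ 0.429 -0.2    0.825] tilt 33.3 zaz -70.0 xaz -5.0 [ 2.62 -0.44 -1.27  0.6  -0.48  2.   -0.83]
[ 0.453 -0.175  0.862] tilt 38.6 zaz -66.0 xaz -2.0 [ 2.62 -0.44 -1.27  0.48 -0.51  2.   -0.89]
```

```bash
cat > t2.py <<'E'
from sim import *
from multiprocessing import Pool
q0=np.array([.556,-.438,-1.267,1.636,-.052,1.845,-.803])
def f(a):
    ph,tu,z,r=a;X0,_=fk(v,q0);g=np.array([r*np.cos(np.radians(ph)),r*np.sin(np.radians(ph)),z])
    s=(g-X0)/.4
    if np.abs(s).max()>1: s/=np.abs(s).max()
    q=call(q0,lin(10,*s,tu,hold=4),wp=1.6);X,M=fk(v,q)
    return a,np.linalg.norm(X-X0-.4*s),q
if __name__=="__main__":
    with Pool() as P: rs=P.map(f,[(p,t,z,r) for p in (-70,-45,-20,0,20,45,70,100) for t in (-1,-.5,0,.5,1) for z in (.3,.45,.6) for r in (.5,)])
    for a,e,q in sorted(rs,key=lambda t:t[1])[:12]: print(a,round(e,3),*desc(q))
    print('--')
    for a,e,q in sorted(rs,key=lambda t:abs(t[2][2])-t[2][1])[:8]: print(a,round(e,3),*desc(q))
E
OMP_NUM_THREADS=1 python3 t2.py
```

```text
(-20, -1, 0.3, 0.5) 0.0 [ 0.47  -0.171  0.3  ] tilt 23.8 zaz -141.0 xaz 20.0 [ 0.65  0.51 -0.93  1.55  0.56  1.69 -1.54]
(-70, -0.5, 0.6, 0.5) 0.0 [ 0.157 -0.187  0.548] tilt 23.8 zaz -111.0 xaz 50.0 [ 0.33 -0.37 -0.18  1.71  0.36  1.86 -0.43]
(-45, 0, 0.6, 0.5) 0.0 [ 0.29  -0.187  0.563] tilt 23.8 zaz -81.0 xaz 80.0 [ 0.4  -0.26 -0.28  1.61  0.33  1.66  0.02]
(-20, 0.5, 0.6, 0.5) 0.0 [ 0.47  -0.171  0.6  ] tilt 23.8 zaz -51.0 xaz 110.0 [ 0.44 -0.04 -0.4   1.35  0.29  1.55  0.44]
(-70, -0.5, 0.45, 0.5) 0.0 [ 0.157 -0.187  0.46 ] tilt 23.8 zaz -111.0 xaz 50.0 [ 0.24 -0.39 -0.14  1.93  0.35  1.69 -0.54]
(-45, -0.5, 0.6, 0.5) 0.0 [ 0.29  -0.187  0.563] tilt 23.8 zaz -111.0 xaz 50.0 [ 0.66 -0.12 -0.55  1.5   0.35  1.83 -0.49]
(-20, 1, 0.6, 0.5) 0.0 [ 0.47  -0.171  0.6  ] tilt 23.8 zaz -21.0 xaz 140.0 [ 0.18 -0.12  0.01  1.42  0.07  1.43  1.09]
(0, 0.5, 0.45, 0.5) 0.0 [0.5  0.   0.45] tilt 23.8 zaz -51.0 xaz 110.0 [ 0.58  0.07 -1.02  1.62  0.47  1.39 -0.13]
(-45, 0, 0.45, 0.5) 0.0 [ 0.29  -0.187  0.457] tilt 23.8 zaz -81.0 xaz 80.0 [ 0.42 -0.28 -0.31  1.87  0.32  1.43 -0.07]
(-70, -0.5, 0
[... 627 characters left out ...]
 -0.171  0.3  ] tilt 23.8 zaz -21.0 xaz 140.0 [ 0.08 -0.07  0.11  2.1   0.12  0.71  1.  ]
(-20, 1, 0.45, 0.5) 0.0 [ 0.47  -0.171  0.45 ] tilt 23.8 zaz -21.0 xaz 140.0 [ 0.11 -0.15  0.07  1.8   0.09  1.08  1.04]
(-20, -1, 0.6, 0.5) 0.039 [ 0.461 -0.179  0.563] tilt 22.8 zaz -135.0 xaz 20.0 [-0.35  0.28  0.61  1.11  0.2   2.   -0.88]
(-45, -1, 0.6, 0.5) 0.007 [ 0.289 -0.189  0.556] tilt 23.5 zaz -140.0 xaz 20.0 [ 0.53  0.01 -0.43  1.41  0.32  2.   -1.  ]
(-20, -1, 0.3, 0.5) 0.0 [ 0.47  -0.171  0.3  ] tilt 23.8 zaz -141.0 xaz 20.0 [ 0.65  0.51 -0.93  1.55  0.56  1.69 -1.54]
(-45, 0.5, 0.45, 0.5) 0.0 [ 0.29  -0.187  0.457] tilt 23.8 zaz -51.0 xaz 110.0 [ 0.07 -0.42  0.01  1.96  0.31  1.32  0.42]
```

```bash
cat > t3.py <<'E'
from sim import *
from multiprocessing import Pool
q0=np.array([.02,.2,-.09,1.08,.44,2.,-.59])
T=pose(248.5,0,1,back=.15)
def f(a):
    tu,ox,nl=a;q=q0
    q=call(q,lin(7,0,-.1,-.2,tu,hold=2),wp=1.6);log=[desc(q)]
    for i in range(nl):
        q=call(q,[(ox,0,1,0)]*3,wp=1.6)
        if i%4==3: log.append(desc(q))
    log.append(desc(q))
    return a,log,q
if __name__=="__main__":
    with Pool() as P: rs=P.map(f,[(t,o,20) for t in (-1,-.7,-.4,0) for o in (0,.3)])
    for a,l,q in rs:
        print(a); [print(*x) for x in l]
E
OMP_NUM_THREADS=1 python3 t3.py
```

```text
(-1, 0, 20)
[ 0.458 -0.212  0.501] tilt 22.9 zaz -167.0 xaz -10.0 [-0.33  0.45  0.95  1.14 -0.07  2.   -1.12]
[ 0.348 -0.288  0.626] tilt 19.6 zaz -139.0 xaz -9.0 [-0.56  0.25  1.32  1.12  0.11  2.   -0.9 ]
[ 0.285 -0.398  0.743] tilt 24.2 zaz -112.0 xaz -6.0 [-0.31  0.22  1.32  0.84  0.14  2.   -0.6 ]
[ 0.202 -0.451  0.861] tilt 34.3 zaz -98.0 xaz -4.0 [-0.08  0.19  1.32  0.57  0.12  2.   -0.37]
[ 0.129 -0.452  0.962] tilt 45.7 zaz -93.0 xaz -2.0 [ 0.08  0.15  1.32  0.33  0.07  2.   -0.22]
[ 0.079 -0.423  1.042] tilt 56.4 zaz -91.0 xaz -1.0 [ 0.19  0.11  1.32  0.14  0.01  2.   -0.14]
[ 0.079 -0.423  1.042] tilt 56.4 zaz -91.0 xaz -1.0 [ 0.19  0.11  1.32  0.14  0.01  2.   -0.14]
(-1, 0.3, 20)
[ 0.458 -0.212  0.501] tilt 22.9 zaz -167.0 xaz -10.0 [-0.33  0.45  0.95  1.14 -0.07  2.   -1.12]
[ 0.444 -0.252  0.599] tilt 18.4 zaz -136.0 xaz -8.0 [-0.45  0.39  1.22  1.02 -0.05  2.   -0.96]
[ 0.446 -0.292  0.699] tilt 21.8 zaz -102.0 xaz -5.0 [-0.43  0.37  1.31  0.81 -0.05  2.   -0.86]
[ 0.454 -0.319  0.796] tilt 30.6 zaz -82.0 xaz -1.0 [-0.33  0.36  1.3   0.58 -0.07  2.   -0.8 ]
[ 0.458 -0
[... 3680 characters left out ...]
6  1.89  0.61]
(0, 0.3, 20)
[ 0.469 -0.211  0.523] tilt 23.9 zaz -110.0 xaz 50.0 [ 0.09  0.18 -0.07  1.3   0.42  1.79 -0.6 ]
[ 0.508 -0.262  0.743] tilt 28.8 zaz -89.0 xaz 49.0 [-0.44  0.43  1.29  0.65 -0.07  2.    0.07]
[ 0.495 -0.294  0.846] tilt 38.2 zaz -75.0 xaz 49.0 [-0.31  0.4   1.29  0.41 -0.1   2.    0.16]
[ 0.483 -0.301  0.932] tilt 48.1 zaz -68.0 xaz 47.0 [-0.18  0.38  1.28  0.18 -0.17  2.    0.2 ]
[ 0.47  -0.293  1.001] tilt 57.4 zaz -64.0 xaz 45.0 [-0.19  0.34  1.15  0.08 -0.02  1.94  0.21]
[ 0.473 -0.292  1.067] tilt 67.1 zaz -60.0 xaz 43.0 [-0.26  0.31  1.12  0.08  0.08  1.79  0.23]
[ 0.473 -0.292  1.067] tilt 67.1 zaz -60.0 xaz 43.0 [-0.26  0.31  1.12  0.08  0.08  1.79  0.23]
```

Emit:
{"fn": "drive_tool", "kwargs": {
  "increments": [
    {"grip": -1,"tx": 0.08,"ty": -0.1,"tz": 0.03,"turn": -0.05},
    {"grip": -1,"tx": 0.16,"ty": -0.2,"tz": 0.06,"turn": -0.1},
    {"grip": -1,"tx": 0.24,"ty": -0.3,"tz": 0.09,"turn": -0.15},
    {"grip": -1,"tx": 0.32,"ty": -0.4,"tz": 0.12,"turn": -0.2},
    {"grip": -1,"tx": 0.4,"ty": -0.5,"tz": 0.16,"turn": -0.25},
    {"grip": -1,"tx": 0.5,"ty": -0.6,"tz": 0.19,"turn": -0.3},
    {"grip": -1,"tx": 0.58,"ty": -0.7,"tz": 0.22,"turn": -0.35},
    {"grip": -1,"tx": 0.67,"ty": -0.8,"tz": 0.25,"turn": -0.4},
    {"grip": -1,"tx": 0.75,"ty": -0.88,"tz": 0.28,"turn": -0.45},
    {"grip": -1,"tx": 0.83,"ty": -0.96,"tz": 0.32,"turn": -0.5},
    {"grip": -1,"tx": 0.83,"ty": -0.96,"tz": 0.32,"turn": -0.5},
    {"grip": -1,"tx": 0.83,"ty": -0.96,"tz": 0.32,"turn": -0.5}
  ]
}}

```text
clock: 12.05
position: [0.4595, -0.1613, 0.5937]
ee_rot: [2.549, 1.232, -0.43]
force: [1.5, -1.1, -0.2]
width: 1.001
```

```bash
python3 st.py
```

```text
12.05 tcp [ 0.4595 -0.1613  0.5937] grasp [ 0.4622 -0.1543  0.611 ] w 1.001 F [ 1.5 -1.1 -0.2] T [ 0.27 -0.17  0.03]
q [ 0.095  0.189 -0.204  1.115  0.442  2.001 -0.625] tilt 23.5 zaz -111.2 x [ 0.59  0.71 -0.38] y [ 0.792 -0.598  0.118]
```

```bash
cat > t4.py <<'E'
from sim import *
from multiprocessing import Pool
q0=np.array([.095,.189,-.204,1.115,.442,2.0-.003,-.625])
def f(a):
    t1,t2,px,py,ox=a;q=q0
    q=call(q,lin(7,px/2,py/2,-.2,t1,hold=1),wp=1.6);q=call(q,lin(7,px/2,py/2,0,t2,hold=1),wp=1.6);log=[]
    for i in range(21):
        X,M=fk(v,q);u=np.array([X[0],X[1]])/np.hypot(X[0],X[1])*ox
        if i%4==0: log.append((M[2,:2].round(2),desc(q)[0],desc(q)[-1]))
        q=call(q,[(u[0],u[1],1,0)]*3,wp=1.6)
        if M[2,0]>.46: break
    M=fk(v,q)[1]
    return a,log,q,(M[2,0]-.3*abs(M[2,1]))
if __name__=="__main__":
    with Pool() as P: rs=P.map(f,[(t1,t2,p[0],p[1],o) for t1,t2 in ((-.6,-.3),(-.9,-.4),(-1,-.8),(-1,-1)) for p in ((0,0),(-.1,-.6),(-.2,.6)) for o in (0,.4)])
    for a,l,q,s in sorted(rs,key=lambda t:-t[3])[:5]:
        print(a,round(s,2),len(l)); [print('  ',*x) for x in l]
        print(*desc(q))
E
OMP_NUM_THREADS=1 python3 t4.py
```

```text
(-0.6, -0.3, -0.2, 0.6, 0) 0.54 5
   [-0.36  0.12] [0.377 0.077 0.496] [-0.9   0.18  0.73  1.4  -0.08  2.   -1.78]
   [-0.21  0.08] [0.371 0.061 0.554] [-1.51  0.04  1.32  1.36 -0.01  2.   -1.8 ]
   [-0.04  0.05] [0.417 0.051 0.617] [-1.46  0.05  1.32  1.18 -0.    2.   -1.75]
   [0.15 0.03] [0.453 0.037 0.695] [-1.4   0.05  1.32  0.98 -0.01  2.   -1.69]
   [0.35 0.01] [0.473 0.022 0.785] [-1.35  0.05  1.32  0.77 -0.02  2.   -1.65]
[0.473 0.011 0.878] tilt 32.8 zaz -1.0 xaz -1.0 [-1.31  0.05  1.32  0.56 -0.04  2.   -1.62]
(-1, -0.8, -0.1, -0.6, 0) 0.51 5
   [-0.32  0.12] [ 0.397 -0.386  0.457] [ 0.48  0.47  0.35  1.04 -0.1   2.   -1.76]
   [-0.14  0.09] [ 0.299 -0.322  0.575] [-0.06  0.17  0.95  1.19 -0.06  2.   -1.68]
   [0.05 0.08] [ 0.275 -0.347  0.654] [-0.42  0.08  1.32  1.08  0.01  2.   -1.63]
   [0.25 0.08] [ 0.266 -0.387  0.74 ] [-0.33  0.08  1.32  0.87  0.    2.   -1.55]
   [0.45 0.09] [ 0.25  -0.408  0.833] [-0.26  0.07  1.32  0.66 -0.01  2.   -1.49]
[ 0.24 -0.41  0.88] tilt 33.2 zaz -65.0 xaz -52.0 [-0.23  0.07  1.32  0.55 -0.03  2.   -1.47]
(-1, -0.8, -0.1, -0.6, 0.4) 0.51
[... 881 characters left out ...]
2] [0.647 0.049 0.777] [-0.37  0.4   0.54  0.34 -0.23  2.   -1.65]
[0.655 0.043 0.815] tilt 30.5 zaz -2.0 xaz -1.0 [-0.33  0.42  0.61  0.22 -0.33  2.   -1.64]
(-0.9, -0.4, 0, 0, 0.4) 0.42 5
   [-0.35  0.12] [ 0.448 -0.162  0.482] [-0.17  0.35  0.59  1.21 -0.09  2.   -1.62]
   [-0.16  0.13] [ 0.482 -0.224  0.553] [-0.14  0.35  0.7   1.01 -0.09  2.   -1.5 ]
   [0.05 0.16] [ 0.509 -0.292  0.635] [-0.03  0.37  0.72  0.77 -0.1   2.   -1.4 ]
   [0.25 0.21] [ 0.524 -0.351  0.722] [ 0.13  0.4   0.7   0.51 -0.15  2.   -1.32]
   [0.43 0.26] [ 0.524 -0.393  0.805] [ 0.27  0.43  0.73  0.26 -0.27  2.   -1.27]
[ 0.518 -0.407  0.843] tilt 35.1 zaz -52.0 xaz -17.0 [ 0.34  0.44  0.82  0.15 -0.41  2.   -1.26]
```

```bash
cat > t5.py <<'E'
from t4 import *
def g(a):
    ox,nr=a;q=q0
    q=call(q,lin(7,-.1,.3,-.2,-.6,hold=1),wp=1.6);q=call(q,lin(7,-.1,.3,0,-.3,hold=1),wp=1.6);n=0
    while fk(v,q)[1][2,0]<.48 and n<40: q=call(q,[(ox,0,1,0)]*nr,wp=1.6);n+=1
    log=[(n,n*nr,*desc(q))]
    T=pose(248.5,0,1,back=.12)
    for k in range(4):
        X,M=fk(v,q);d=(T[0]-X)/.4
        if k==0: d[2]=(.6-X[2])/.4
        s=max(1,np.abs(d).max()/.9);z=M[:,2];tu=(68.5-np.degrees(np.arctan2(z[1],z[0])))/60
        q=call(q,lin(10,*(d/s),np.clip(tu,-1,1),hold=3),wp=1.6);log.append(desc(q))
    log.append((T[0].round(3),))
    return a,log
if __name__=="__main__":
    with Pool() as P: rs=P.map(g,[(o,n) for o in (.1,.4) for n in (1,2,3)])
    for a,l in rs:
        print(a); [print('  ',*x) for x in l]
E
OMP_NUM_THREADS=1 python3 t5.py
```

```text
(0.1, 1)
   25 25 [0.484 0.044 0.847] tilt 28.8 zaz 1.0 xaz -2.0 [-1.17  0.09  1.17  0.6  -0.08  2.   -1.67]
   [ 0.492 -0.14   0.597] tilt 28.7 zaz 55.0 xaz 58.0 [-1.39 -0.44  1.32  1.29  0.02  1.66 -0.58]
   [ 0.43  -0.096  0.335] tilt 27.8 zaz 64.0 xaz 71.0 [-1.17 -0.44  1.32  1.97 -0.04  1.14 -0.17]
   [ 0.428 -0.097  0.327] tilt 26.8 zaz 63.0 xaz 76.0 [-1.18 -0.44  1.32  1.98 -0.02  1.13 -0.11]
   [ 0.429 -0.099  0.326] tilt 25.9 zaz 63.0 xaz 81.0 [-1.19 -0.44  1.32  1.97 -0.    1.13 -0.04]
   [ 0.534 -0.171  0.263]
(0.1, 2)
   20 40 [ 0.493 -0.002  0.865] tilt 31.3 zaz -7.0 xaz 0.0 [-1.    0.11  1.12  0.55 -0.09  2.   -1.56]
   [ 0.508 -0.15   0.599] tilt 31.4 zaz 50.0 xaz 60.0 [-1.35 -0.44  1.32  1.31  0.    1.59 -0.52]
   [ 0.427 -0.091  0.34 ] tilt 30.3 zaz 64.0 xaz 78.0 [-1.14 -0.44  1.32  1.97 -0.09  1.13 -0.02]
   [ 0.426 -0.091  0.331] tilt 29.3 zaz 64.0 xaz 83.0 [-1.15 -0.44  1.32  1.99 -0.07  1.12  0.04]
   [ 0.427 -0.094  0.33 ] tilt 28.3 zaz 64.0 xaz 87.0 [-1.16 -0.44  1.32  1.98 -0.05  1.12  0.09]
   [ 0.534 -0.171  0.263]
(0.1, 3)
   18 54 [ 0.491 -0.052  0.854] ti
[... 1376 characters left out ...]
0 [ 0.34  0.38  0.28  1.72 -0.65  1.27  0.7 ]
   [ 0.534 -0.171  0.263] tilt 30.3 zaz 69.0 xaz 82.0 [ 0.34  0.38  0.28  1.72 -0.65  1.27  0.7 ]
   [ 0.534 -0.171  0.263]
(0.4, 3)
   18 54 [ 0.654 -0.05   0.821] tilt 31.6 zaz -16.0 xaz 3.0 [-0.24  0.42  0.7   0.21 -0.33  2.   -1.46]
   [ 0.534 -0.171  0.6  ] tilt 31.6 zaz 44.0 xaz 63.0 [ 0.26  0.13  0.36  1.23 -0.59  1.65  0.  ]
   [ 0.534 -0.171  0.263] tilt 31.6 zaz 69.0 xaz 87.0 [ 0.36  0.38  0.26  1.72 -0.67  1.28  0.79]
   [ 0.534 -0.171  0.263] tilt 31.6 zaz 69.0 xaz 87.0 [ 0.36  0.38  0.26  1.72 -0.67  1.28  0.79]
   [ 0.534 -0.171  0.263] tilt 31.6 zaz 69.0 xaz 87.0 [ 0.36  0.38  0.26  1.72 -0.67  1.28  0.79]
   [ 0.534 -0.171  0.263]
```

Emit:
{"fn": "drive_tool", "kwargs": {
  "increments": [
    {"grip": -1,"tx": -0.01,"ty": 0.04,"tz": -0.03,"turn": -0.09},
    {"grip": -1,"tx": -0.03,"ty": 0.09,"tz": -0.06,"turn": -0.17},
    {"grip": -1,"tx": -0.04,"ty": 0.13,"tz": -0.09,"turn": -0.26},
    {"grip": -1,"tx": -0.06,"ty": 0.17,"tz": -0.11,"turn": -0.34},
    {"grip": -1,"tx": -0.07,"ty": 0.21,"tz": -0.14,"turn": -0.43},
    {"grip": -1,"tx": -0.09,"ty": 0.26,"tz": -0.17,"turn": -0.51},
    {"grip": -1,"tx": -0.1,"ty": 0.3,"tz": -0.2,"turn": -0.6},
    {"grip": -1,"tx": -0.1,"ty": 0.3,"tz": -0.2,"turn": -0.6}
  ]
}}

```text
clock: 12.85
position: [0.4194, -0.0395, 0.5122]
ee_rot: [2.89, 0.398, -0.554]
force: [0.1, -0.5, -0.5]
width: 0.999
```

Emit:
{"fn": "drive_tool", "kwargs": {
  "increments": [
    {"grip": -1,"tx": -0.02,"ty": 0.05,"tz": 0,"turn": -0.06},
    {"grip": -1,"tx": -0.04,"ty": 0.1,"tz": 0,"turn": -0.12},
    {"grip": -1,"tx": -0.06,"ty": 0.15,"tz": 0,"turn": -0.18},
    {"grip": -1,"tx": -0.08,"ty": 0.2,"tz": 0,"turn": -0.24},
    {"grip": -1,"tx": -0.1,"ty": 0.25,"tz": 0,"turn": -0.3},
    {"grip": -1,"tx": -0.1,"ty": 0.3,"tz": 0,"turn": -0.3},
    {"grip": -1,"tx": -0.1,"ty": 0.3,"tz": 0,"turn": -0.3}
  ]
}}

```text
clock: 13.55
position: [0.3769, 0.0816, 0.4963]
ee_rot: [2.978, -0.047, -0.574]
force: [-0.3, -0.3, -0.8]
width: 0.999
```

```bash
python3 st.py
```

```text
13.55 tcp [0.3769 0.0816 0.4963] grasp [0.3839 0.0835 0.5136] w 0.999 F [-0.3 -0.3 -0.8] T [ 0.08 -0.31  0.05]
q [-0.806  0.175  0.603  1.39  -0.078  2.002 -1.81 ] tilt 22.7 zaz -164.9 x [ 0.93 -0.05 -0.37] y [-0.01  -0.994  0.112]
```

Emit:
{"fn": "drive_tool", "kwargs": {
  "increments": [
    {"grip": -1,"tx": 0.4,"ty": 0.05,"tz": 1,"turn": 0},
    {"grip": -1,"tx": 0.4,"ty": 0.05,"tz": 1,"turn": 0}
  ]
}}

```text
clock: 13.75
position: [0.4011, 0.0783, 0.5095]
ee_rot: [3.0, -0.045, -0.504]
force: [-0.6, 0.3, 0.4]
width: 0.999
```

Emit:
{"fn": "drive_tool", "kwargs": {
  "increments": [
    {"grip": -1,"tx": 0.4,"ty": 0.05,"tz": 1,"turn": 0},
    {"grip": -1,"tx": 0.4,"ty": 0.05,"tz": 1,"turn": 0}
  ]
}}

```text
clock: 13.95
position: [0.424, 0.0778, 0.5234]
ee_rot: [3.02, -0.045, -0.432]
force: [0.9, -0.4, -0.4]
width: 0.999
```

Emit:
{"fn": "drive_tool", "kwargs": {
  "increments": [
    {"grip": -1,"tx": 0.4,"ty": 0.05,"tz": 1,"turn": 0},
    {"grip": -1,"tx": 0.4,"ty": 0.05,"tz": 1,"turn": 0}
  ]
}}

```text
clock: 14.15
position: [0.4458, 0.0771, 0.5382]
ee_rot: [3.037, -0.044, -0.358]
force: [-0.2, -0.8, -0.3]
width: 0.997
```

Emit:
{"fn": "drive_tool", "kwargs": {
  "increments": [
    {"grip": -1,"tx": 0.4,"ty": 0.05,"tz": 1,"turn": 0},
    {"grip": -1,"tx": 0.4,"ty": 0.05,"tz": 1,"turn": 0}
  ]
}}

```text
clock: 14.35
position: [0.4669, 0.0761, 0.5539]
ee_rot: [3.052, -0.043, -0.283]
force: [0.5, -0.9, -1.0]
width: 1.001
```

Emit:
{"fn": "drive_tool", "kwargs": {
  "increments": [
    {"grip": -1,"tx": 0.4,"ty": 0.05,"tz": 1,"turn": 0},
    {"grip": -1,"tx": 0.4,"ty": 0.05,"tz": 1,"turn": 0}
  ]
}}

```text
clock: 14.55
position: [0.4872, 0.075, 0.5705]
ee_rot: [3.065, -0.041, -0.205]
force: [-0.2, 0.8, -0.2]
width: 0.998
```

Emit:
{"fn": "drive_tool", "kwargs": {
  "increments": [
    {"grip": -1,"tx": 0.4,"ty": 0.05,"tz": 1,"turn": 0},
    {"grip": -1,"tx": 0.4,"ty": 0.05,"tz": 1,"turn": 0}
  ]
}}

```text
clock: 14.75
position: [0.5067, 0.0739, 0.5879]
ee_rot: [3.076, -0.04, -0.126]
force: [0.4, -0.3, 0.2]
width: 1.001
```

Emit:
{"fn": "drive_tool", "kwargs": {
  "increments": [
    {"grip": -1,"tx": 0.4,"ty": 0.05,"tz": 1,"turn": 0},
    {"grip": -1,"tx": 0.4,"ty": 0.05,"tz": 1,"turn": 0}
  ]
}}

```text
clock: 14.95
position: [0.5252, 0.0728, 0.6062]
ee_rot: [3.084, -0.038, -0.045]
force: [0.2, 0.0, 0.1]
width: 1.002
```

Emit:
{"fn": "drive_tool", "kwargs": {
  "increments": [
    {"grip": -1,"tx": 0.4,"ty": 0.05,"tz": 1,"turn": 0},
    {"grip": -1,"tx": 0.4,"ty": 0.05,"tz": 1,"turn": 0}
  ]
}}

```text
clock: 15.15
position: [0.5425, 0.0717, 0.6258]
ee_rot: [3.089, -0.037, 0.04]
force: [0.8, -0.4, 0.8]
width: 1.0
```

Emit:
{"fn": "drive_tool", "kwargs": {
  "increments": [
    {"grip": -1,"tx": 0.4,"ty": 0.05,"tz": 1,"turn": 0},
    {"grip": -1,"tx": 0.4,"ty": 0.05,"tz": 1,"turn": 0}
  ]
}}

```text
clock: 15.35
position: [0.5588, 0.07, 0.6467]
ee_rot: [3.09, -0.039, 0.128]
force: [0.9, -0.2, 0.5]
width: 1.0
```

```bash
python3 st.py
```

```text
15.35 tcp [0.5588 0.07   0.6467] grasp [0.5573 0.0709 0.6654] w 1.0 F [ 0.9 -0.2  0.5] T [ 0.    0.25 -0.  ]
q [-0.52   0.292  0.454  0.797 -0.077  2.002 -1.719] tilt 5.5 zaz -31.1 x [ 1.   -0.02  0.08] y [-0.027 -0.999  0.047]
```

Emit:
{"fn": "drive_tool", "kwargs": {
  "increments": [
    {"grip": -1,"tx": 0.4,"ty": 0.1,"tz": 1,"turn": 0},
    {"grip": -1,"tx": 0.4,"ty": 0.1,"tz": 1,"turn": 0}
  ]
}}

```text
clock: 15.55
position: [0.5741, 0.0728, 0.6677]
ee_rot: [3.089, -0.043, 0.216]
force: [0.5, 0.2, 0.8]
width: 0.999
```

Emit:
{"fn": "drive_tool", "kwargs": {
  "increments": [
    {"grip": -1,"tx": 0.4,"ty": 0.1,"tz": 1,"turn": 0},
    {"grip": -1,"tx": 0.4,"ty": 0.1,"tz": 1,"turn": 0}
  ]
}}

```text
clock: 15.75
position: [0.5888, 0.0765, 0.6877]
ee_rot: [3.086, -0.043, 0.301]
force: [0.1, 0.2, 0.4]
width: 0.999
```

Emit:
{"fn": "drive_tool", "kwargs": {
  "increments": [
    {"grip": -1,"tx": 0.4,"ty": 0.1,"tz": 1,"turn": 0},
    {"grip": -1,"tx": 0.4,"ty": 0.1,"tz": 1,"turn": 0}
  ]
}}

```text
clock: 15.95
position: [0.6024, 0.0796, 0.7072]
ee_rot: [3.083, -0.04, 0.382]
force: [0.3, -0.1, -0.2]
width: 0.994
```

Emit:
{"fn": "drive_tool", "kwargs": {
  "increments": [
    {"grip": -1,"tx": 0.4,"ty": 0.1,"tz": 1,"turn": 0},
    {"grip": -1,"tx": 0.4,"ty": 0.1,"tz": 1,"turn": 0}
  ]
}}

```text
clock: 16.15
position: [0.6146, 0.082, 0.7267]
ee_rot: [3.077, -0.039, 0.464]
force: [-0.4, -0.9, -0.2]
width: 0.996
```

Emit:
{"fn": "drive_tool", "kwargs": {
  "increments": [
    {"grip": -1,"tx": 0.4,"ty": 0.1,"tz": 1,"turn": 0},
    {"grip": -1,"tx": 0.4,"ty": 0.1,"tz": 1,"turn": 0}
  ]
}}

```text
clock: 16.35
position: [0.6255, 0.0843, 0.746]
ee_rot: [3.07, -0.037, 0.545]
force: [-0.8, -0.2, -0.5]
width: 0.995
```

Emit:
{"fn": "drive_tool", "kwargs": {
  "increments": [
    {"grip": -1,"tx": 0.4,"ty": 0.1,"tz": 1,"turn": 0},
    {"grip": -1,"tx": 0.4,"ty": 0.1,"tz": 1,"turn": 0}
  ]
}}

```text
clock: 16.55
position: [0.635, 0.0865, 0.7651]
ee_rot: [3.061, -0.035, 0.624]
force: [0.5, -0.2, 0.7]
width: 1.002
```

Emit:
{"fn": "drive_tool", "kwargs": {
  "increments": [
    {"grip": -1,"tx": 0.4,"ty": 0.1,"tz": 1,"turn": 0},
    {"grip": -1,"tx": 0.4,"ty": 0.1,"tz": 1,"turn": 0}
  ]
}}

```text
clock: 16.75
position: [0.643, 0.0885, 0.7838]
ee_rot: [3.05, -0.033, 0.701]
force: [-0.4, 0.1, -0.1]
width: 0.999
```

Emit:
{"fn": "drive_tool", "kwargs": {
  "increments": [
    {"grip": -1,"tx": 0.4,"ty": 0.1,"tz": 1,"turn": 0},
    {"grip": -1,"tx": 0.4,"ty": 0.1,"tz": 1,"turn": 0}
  ]
}}

```text
clock: 16.95
position: [0.6495, 0.0904, 0.802]
ee_rot: [3.037, -0.031, 0.777]
force: [0.5, -0.2, 0.5]
width: 0.999
```

```bash
python3 st.py
```

```text
16.95 tcp [0.6495 0.0904 0.802 ] grasp [0.6405 0.0906 0.8185] w 0.999 F [ 0.5 -0.2  0.5] T [-0.04  0.71 -0.02]
q [-0.44   0.42   0.639  0.259 -0.307  2.002 -1.704] tilt 28.7 zaz -1.4 x [ 0.88 -0.02  0.48] y [-0.021 -1.     0.002]
```

Emit:
{"fn": "drive_tool", "kwargs": {
  "increments": [
    {"grip": -1,"tx": -0.04,"ty": -0.08,"tz": -0.03,"turn": 0.14},
    {"grip": -1,"tx": -0.08,"ty": -0.16,"tz": -0.08,"turn": 0.28},
    {"grip": -1,"tx": -0.12,"ty": -0.24,"tz": -0.15,"turn": 0.42},
    {"grip": -1,"tx": -0.16,"ty": -0.33,"tz": -0.22,"turn": 0.56},
    {"grip": -1,"tx": -0.2,"ty": -0.42,"tz": -0.3,"turn": 0.7},
    {"grip": -1,"tx": -0.24,"ty": -0.52,"tz": -0.38,"turn": 0.84},
    {"grip": -1,"tx": -0.29,"ty": -0.6,"tz": -0.45,"turn": 1},
    {"grip": -1,"tx": -0.3,"ty": -0.67,"tz": -0.5,"turn": 1},
    {"grip": -1,"tx": -0.3,"ty": -0.67,"tz": -0.5,"turn": 1},
    {"grip": -1,"tx": -0.3,"ty": -0.67,"tz": -0.5,"turn": 1},
    {"grip": -1,"tx": -0.3,"ty": -0.67,"tz": -0.5,"turn": 1}
  ]
}}

```text
clock: 18.05
position: [0.5295, -0.1769, 0.6021]
ee_rot: [-2.464, -1.389, -0.631]
force: [-0.5, -0.1, 0.9]
width: 0.999
```

```bash
python3 st.py
```

```text
18.05 tcp [ 0.5295 -0.1769  0.6021] grasp [ 0.5249 -0.1846  0.6186] w 0.999 F [-0.5 -0.1  0.9] T [-0.5   0.44  0.03]
q [ 0.096  0.25   0.666  1.104 -0.68   1.879  0.009] tilt 28.7 zaz 58.7 x [0.45 0.75 0.48] y [ 0.855 -0.518  0.001]
```

Now the remaining turn to 68.5° and down to the stand-off on the knob's axis.

Emit:
{"fn": "drive_tool", "kwargs": {
  "increments": [
    {"grip": -1,"tx": 0,"ty": 0,"tz": -0.1,"turn": 0.08},
    {"grip": -1,"tx": 0,"ty": 0,"tz": -0.2,"turn": 0.165},
    {"grip": -1,"tx": 0,"ty": -0.01,"tz": -0.3,"turn": 0.165},
    {"grip": -1,"tx": 0,"ty": -0.01,"tz": -0.4,"turn": 0.165},
    {"grip": -1,"tx": 0,"ty": -0.01,"tz": -0.5,"turn": 0.165},
    {"grip": -1,"tx": 0,"ty": -0.01,"tz": -0.6,"turn": 0.165},
    {"grip": -1,"tx": 0,"ty": -0.01,"tz": -0.7,"turn": 0.165},
    {"grip": -1,"tx": 0,"ty": -0.01,"tz": -0.78,"turn": 0.165},
    {"grip": -1,"tx": 0,"ty": -0.01,"tz": -0.78,"turn": 0.165},
    {"grip": -1,"tx": 0,"ty": -0.01,"tz": -0.78,"turn": 0.165}
  ]
}}

```text
clock: 19.05
position: [0.5305, -0.1797, 0.2917]
ee_rot: [-2.31, -1.583, -0.593]
force: [-0.4, -0.4, 1.0]
width: 0.999
```

```bash
python3 st.py; python3 - <<'E'
from h import *
s=observe();C=cam('wrist',s);im=get_image('wrist')[:,:,::-1].copy()
K=np.array([.5525,-.1236,.175]);print(proj(C,K).round(1))
cv2.imwrite('pics/w1.png',im)
E
```

```text
19.05 tcp [ 0.5305 -0.1797  0.2917] grasp [ 0.5272 -0.1881  0.3082] w 0.999 F [-0.4 -0.4  1. ] T [-0.59  0.28  0.03]
q [ 0.125  0.373  0.585  1.694 -0.692  1.374  0.55 ] tilt 28.7 zaz 68.6 x [0.32 0.82 0.48] y [ 0.932 -0.361  0.002]
[252.6 189.1]
```

View pics/w1.png

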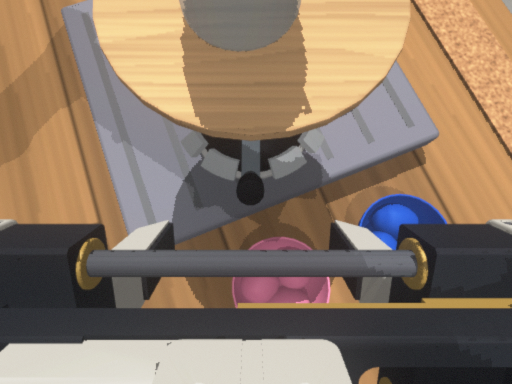

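The wrist picture shows the black knob at (250,189), where I predicted (253,189). The tray edge is clear of the jaws and the pink bowl lies well below. I'll advance along the axis and close.

Emit:
{"fn": "drive_tool", "kwargs": {
  "increments": [
    {"grip": -1,"tx": 0.012,"ty": 0.032,"tz": -0.067,"turn": 0},
    {"grip": -1,"tx": 0.024,"ty": 0.064,"tz": -0.134,"turn": 0},
    {"grip": -1,"tx": 0.036,"ty": 0.096,"tz": -0.2,"turn": 0},
    {"grip": -1,"tx": 0.048,"ty": 0.128,"tz": -0.268,"turn": 0},
    {"grip": -1,"tx": 0.06,"ty": 0.162,"tz": -0.333,"turn": 0},
    {"grip": -1,"tx": 0.06,"ty": 0.162,"tz": -0.333,"turn": 0},
    {"grip": -1,"tx": 0.06,"ty": 0.162,"tz": -0.333,"turn": 0}
  ]
}}

```text
clock: 19.8
position: [0.5559, -0.1162, 0.1613]
ee_rot: [-2.311, -1.586, -0.597]
force: [0.1, -0.6, 0.5]
width: 1.002
```

```bash
python3 st.py
```

```text
19.8 tcp [ 0.5559 -0.1162  0.1613] grasp [ 0.5525 -0.1246  0.1778] w 1.002 F [ 0.1 -0.6  0.5] T [-0.66  0.22  0.04]
q [ 0.069  0.487  0.502  1.881 -0.838  1.096  0.665] tilt 28.7 zaz 68.2 x [0.31 0.82 0.48] y [ 0.932 -0.361  0.006]
```

Emit:
{"fn": "drive_tool", "kwargs": {
  "increments": [
    {"grip": 1,"tx": 0,"ty": 0,"tz": 0,"turn": 0},
    {"grip": 1,"tx": 0,"ty": 0,"tz": 0,"turn": 0},
    {"grip": 1,"tx": 0,"ty": 0,"tz": 0,"turn": 0},
    {"grip": 1,"tx": 0,"ty": 0,"tz": 0,"turn": 0},
    {"grip": 1,"tx": 0,"ty": 0,"tz": 0,"turn": 0},
    {"grip": 1,"tx": 0,"ty": 0,"tz": 0,"turn": 0},
    {"grip": 1,"tx": 0,"ty": 0,"tz": 0,"turn": 0},
    {"grip": 1,"tx": 0,"ty": 0,"tz": 0,"turn": 0}
  ],
  "newtons": 35
}}

```text
clock: 20.6
position: [0.5559, -0.1161, 0.1612]
ee_rot: [-2.311, -1.586, -0.597]
force: [0.3, 0.5, 0.4]
width: 0.352
```

```bash
python3 st.py
```

```text
20.6 tcp [ 0.5559 -0.1161  0.1612] grasp [ 0.5525 -0.1245  0.1777] w 0.352 F [0.3 0.5 0.4] T [-0.63  0.34 -0.01]
q [ 0.069  0.487  0.502  1.881 -0.838  1.096  0.665] tilt 28.7 zaz 68.2 x [0.31 0.82 0.48] y [ 0.932 -0.361  0.006]
```

Emit:
{"fn": "drive_tool", "kwargs": {
  "increments": [
    {"grip": 1,"tx": 0,"ty": 0,"tz": 0,"turn": 0},
    {"grip": 1,"tx": 0,"ty": 0,"tz": 0,"turn": 0},
    {"grip": 1,"tx": 0,"ty": 0,"tz": 0,"turn": 0}
  ]
}}

```text
clock: 20.9
position: [0.5556, -0.1161, 0.1611]
ee_rot: [-2.31, -1.586, -0.596]
force: [-2.4, -0.2, 0.6]
width: 0.3
```

Emit:
{"fn": "drive_tool", "kwargs": {
  "increments": [
    {"grip": 1,"tx": -0.003,"ty": -0.007,"tz": 0.013,"turn": 0},
    {"grip": 1,"tx": -0.006,"ty": -0.014,"tz": 0.026,"turn": 0},
    {"grip": 1,"tx": -0.008,"ty": -0.02,"tz": 0.038,"turn": 0},
    {"grip": 1,"tx": -0.008,"ty": -0.02,"tz": 0.038,"turn": 0},
    {"grip": 1,"tx": -0.008,"ty": -0.02,"tz": 0.038,"turn": 0}
  ]
}}

```text
clock: 21.4
position: [0.5521, -0.1239, 0.176]
ee_rot: [-2.31, -1.585, -0.596]
force: [0.5, 3.3, -10.1]
width: 0.297
```

```bash
python3 st.py
```

```text
21.4 tcp [ 0.5521 -0.1239  0.176 ] grasp [ 0.5488 -0.1323  0.1925] w 0.297 F [  0.5   3.3 -10.1] T [-1.07  0.46  0.03]
q [ 0.075  0.47   0.514  1.865 -0.816  1.126  0.65 ] tilt 28.7 zaz 68.3 x [0.31 0.82 0.48] y [ 0.933 -0.361  0.005]
```

```bash
cat > arc.py <<'E'
from h import *
import sys
P=np.array([.602,.002]);n=int(sys.argv[1]);d=float(sys.argv[2]);dd=float(sys.argv[3]) if len(sys.argv)>3 else 0
t=observe()['position'][:2]-P;print("az",np.degrees(np.arctan2(t[1],t[0])).round(2),np.hypot(*t).round(4))
for i in range(1,n+1):
    a=np.radians(d*i);Q=np.array([[np.cos(a),-np.sin(a)],[np.sin(a),np.cos(a)]])
    u=(Q@t-t)/.4;print(f'{{"grip":G,"tx":{u[0]:.3f},"ty":{u[1]:.3f},"tz":0,"turn":{d*i/60:.3f}}}',end=', ')
E
python3 arc.py 11 -3
```

```text
az -111.61 0.1354
{"grip":G,"tx":-0.016,"ty":0.007,"tz":0,"turn":-0.050}, {"grip":G,"tx":-0.032,"ty":0.015,"tz":0,"turn":-0.100}, {"grip":G,"tx":-0.048,"ty":0.023,"tz":0,"turn":-0.150}, {"grip":G,"tx":-0.063,"ty":0.033,"tz":0,"turn":-0.200}, {"grip":G,"tx":-0.077,"ty":0.043,"tz":0,"turn":-0.250}, {"grip":G,"tx":-0.091,"ty":0.054,"tz":0,"turn":-0.300}, {"grip":G,"tx":-0.105,"ty":0.066,"tz":0,"turn":-0.350}, {"grip":G,"tx":-0.117,"ty":0.078,"tz":0,"turn":-0.400}, {"grip":G,"tx":-0.129,"ty":0.091,"tz":0,"turn":-0.450}, {"grip":G,"tx":-0.141,"ty":0.105,"tz":0,"turn":-0.500}, {"grip":G,"tx":-0.151,"ty":0.119,"tz":0,"turn":-0.550},
```

Emit:
{"fn": "drive_tool", "kwargs": {
  "increments": [
    {"grip": 1,"tx": -0.016,"ty": 0.007,"tz": 0,"turn": -0.05},
    {"grip": 1,"tx": -0.032,"ty": 0.015,"tz": 0,"turn": -0.1},
    {"grip": 1,"tx": -0.048,"ty": 0.023,"tz": 0,"turn": -0.15},
    {"grip": 1,"tx": -0.063,"ty": 0.033,"tz": 0,"turn": -0.2},
    {"grip": 1,"tx": -0.077,"ty": 0.043,"tz": 0,"turn": -0.25},
    {"grip": 1,"tx": -0.091,"ty": 0.054,"tz": 0,"turn": -0.3},
    {"grip": 1,"tx": -0.105,"ty": 0.066,"tz": 0,"turn": -0.35},
    {"grip": 1,"tx": -0.117,"ty": 0.078,"tz": 0,"turn": -0.4},
    {"grip": 1,"tx": -0.129,"ty": 0.091,"tz": 0,"turn": -0.45},
    {"grip": 1,"tx": -0.141,"ty": 0.105,"tz": 0,"turn": -0.5},
    {"grip": 1,"tx": -0.141,"ty": 0.105,"tz": 0,"turn": -0.5}
  ]
}}

```text
clock: 22.5
position: [0.4946, -0.0812, 0.1759]
ee_rot: [-2.732, -0.964, -0.702]
force: [0.5, -0.3, -11.4]
width: 0.301
```

```bash
python3 st.py; python3 - <<'E'
from h import *
im=get_image('top')[:,:,::-1];cv2.imwrite('pics/t2.png',cv2.resize(im[130:300,170:380],None,fx=3,fy=3))
E
```

```text
22.5 tcp [ 0.4946 -0.0812  0.1759] grasp [ 0.4876 -0.0868  0.1924] w 0.301 F [  0.5  -0.3 -11.4] T [-1.31  1.3  -0.46]
q [-0.13   0.215  0.584  2.237 -0.944  0.716  0.27 ] tilt 28.7 zaz 38.3 x [0.68 0.55 0.48] y [ 0.626 -0.779  0.004]
```

View pics/t2.png

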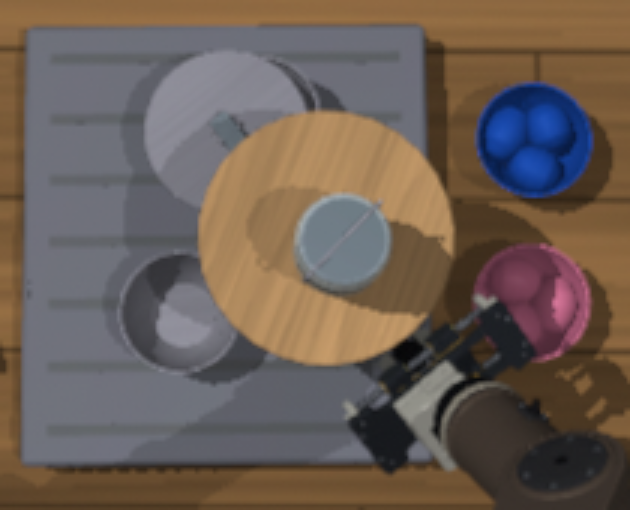

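Cover is over towards the potato bowl (crop: cover (225,130), empty bowl uncovered at (180,310), jar still in place). Now I'll ease the pin onto the rim and open the jaws to a loose cage.

Emit:
{"fn": "drive_tool", "kwargs": {
  "increments": [
    {"grip": 1,"tx": 0.003,"ty": 0.003,"tz": -0.007,"turn": 0},
    {"grip": 1,"tx": 0.006,"ty": 0.005,"tz": -0.013,"turn": 0},
    {"grip": 0.25,"tx": 0.006,"ty": 0.005,"tz": -0.013,"turn": 0},
    {"grip": 0.25,"tx": 0.006,"ty": 0.005,"tz": -0.013,"turn": 0},
    {"grip": 0.25,"tx": 0.01,"ty": 0.008,"tz": -0.022,"turn": 0},
    {"grip": 0.25,"tx": 0.01,"ty": 0.008,"tz": -0.022,"turn": 0}
  ]
}}

```text
clock: 23.15
position: [0.4996, -0.0784, 0.167]
ee_rot: [-2.731, -0.967, -0.702]
force: [0.2, -0.4, 0.3]
width: 0.376
```

```bash
python3 st.py; python3 arc.py 15 -1; python3 - <<'E'
from h import *
s=observe();C=cam('wrist',s);im=get_image('wrist')[:,:,::-1];cv2.imwrite('pics/w2.png',im[60:300,130:400])
E
```

```text
23.15 tcp [ 0.4996 -0.0784  0.167 ] grasp [ 0.4925 -0.0841  0.1835] w 0.376 F [ 0.2 -0.4  0.3] T [-0.36  0.55  0.02]
q [-0.123  0.237  0.571  2.24  -0.979  0.704  0.302] tilt 28.7 zaz 38.4 x [0.68 0.55 0.48] y [ 0.628 -0.778  0.005]
az -141.85 0.1302
{"grip":G,"tx":-0.003,"ty":0.004,"tz":0,"turn":-0.017}, {"grip":G,"tx":-0.007,"ty":0.009,"tz":0,"turn":-0.033}, {"grip":G,"tx":-0.010,"ty":0.014,"tz":0,"turn":-0.050}, {"grip":G,"tx":-0.013,"ty":0.018,"tz":0,"turn":-0.067}, {"grip":G,"tx":-0.017,"ty":0.023,"tz":0,"turn":-0.083}, {"grip":G,"tx":-0.020,"ty":0.028,"tz":0,"turn":-0.100}, {"grip":G,"tx":-0.023,"ty":0.033,"tz":0,"turn":-0.117}, {"grip":G,"tx":-0.025,"ty":0.038,"tz":0,"turn":-0.133}, {"grip":G,"tx":-0.028,"ty":0.043,"tz":0,"turn":-0.150}, {"grip":G,"tx":-0.031,"ty":0.048,"tz":0,"turn":-0.167}, {"grip":G,"tx":-0.034,"ty":0.053,"tz":0,"turn":-0.183}, {"grip":G,"tx":-0.036,"ty":0.058,"tz":0,"turn":-0.200}, {"grip":G,"tx":-0.039,"ty":0.063,"tz":0,"turn":-0.217}, {"grip":G,"tx":-0.041,"ty":0.068,"tz":0,"turn":-0.233}, {"grip":G,"tx":-0.043,"ty":0.073,"tz":0,"turn":-0.250},
```

View pics/w2.png

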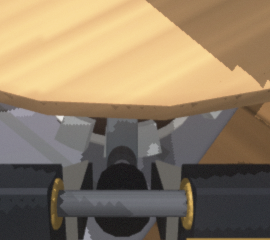

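Emit:
{"fn": "drive_tool", "kwargs": {
  "increments": [
    {"grip": 0.25,"tx": -0.003,"ty": 0.004,"tz": 0,"turn": -0.017},
    {"grip": 0.25,"tx": -0.007,"ty": 0.009,"tz": 0,"turn": -0.033},
    {"grip": 0.25,"tx": -0.01,"ty": 0.014,"tz": 0,"turn": -0.05},
    {"grip": 0.25,"tx": -0.013,"ty": 0.018,"tz": 0,"turn": -0.067},
    {"grip": 0.25,"tx": -0.017,"ty": 0.023,"tz": 0,"turn": -0.083},
    {"grip": 0.25,"tx": -0.02,"ty": 0.028,"tz": 0,"turn": -0.1},
    {"grip": 0.25,"tx": -0.02,"ty": 0.028,"tz": 0,"turn": -0.1}
  ]
}}

```text
clock: 23.9
position: [0.4911, -0.0669, 0.1672]
ee_rot: [-2.799, -0.828, -0.719]
force: [1.1, -3.2, -0.4]
width: 0.374
```

```bash
python3 st.py; python3 arc.py 16 -0.5
```

```text
23.9 tcp [ 0.4911 -0.0669  0.1672] grasp [ 0.4835 -0.0717  0.1837] w 0.374 F [ 1.1 -3.2 -0.4] T [-0.97  0.49 -0.31]
q [-0.189  0.185  0.573  2.301 -0.994  0.601  0.186] tilt 28.7 zaz 32.4 x [0.74 0.48 0.48] y [ 0.543 -0.84   0.005]
az -148.15 0.1306
{"grip":G,"tx":-0.001,"ty":0.002,"tz":0,"turn":-0.008}, {"grip":G,"tx":-0.003,"ty":0.005,"tz":0,"turn":-0.017}, {"grip":G,"tx":-0.004,"ty":0.007,"tz":0,"turn":-0.025}, {"grip":G,"tx":-0.006,"ty":0.010,"tz":0,"turn":-0.033}, {"grip":G,"tx":-0.007,"ty":0.012,"tz":0,"turn":-0.042}, {"grip":G,"tx":-0.009,"ty":0.015,"tz":0,"turn":-0.050}, {"grip":G,"tx":-0.010,"ty":0.017,"tz":0,"turn":-0.058}, {"grip":G,"tx":-0.011,"ty":0.020,"tz":0,"turn":-0.067}, {"grip":G,"tx":-0.013,"ty":0.022,"tz":0,"turn":-0.075}, {"grip":G,"tx":-0.014,"ty":0.025,"tz":0,"turn":-0.083}, {"grip":G,"tx":-0.015,"ty":0.027,"tz":0,"turn":-0.092}, {"grip":G,"tx":-0.016,"ty":0.030,"tz":0,"turn":-0.100}, {"grip":G,"tx":-0.018,"ty":0.032,"tz":0,"turn":-0.108}, {"grip":G,"tx":-0.019,"ty":0.035,"tz":0,"turn":-0.117}, {"grip":G,"tx":-0.020,"ty":0.038,"tz":0,"turn":-0.125}, {"grip":G,"tx":-0.021,"ty":0.040,"tz":0,"turn":-0.133},
```

Contact with about 3 N of sliding friction. I'll sweep slowly in short chunks.

Emit:
{"fn": "drive_tool", "kwargs": {
  "increments": [
    {"grip": 0.25,"tx": -0.001,"ty": 0.002,"tz": 0,"turn": -0.008},
    {"grip": 0.25,"tx": -0.003,"ty": 0.005,"tz": 0,"turn": -0.017},
    {"grip": 0.25,"tx": -0.004,"ty": 0.007,"tz": 0,"turn": -0.025},
    {"grip": 0.25,"tx": -0.006,"ty": 0.01,"tz": 0,"turn": -0.033},
    {"grip": 0.25,"tx": -0.007,"ty": 0.012,"tz": 0,"turn": -0.042},
    {"grip": 0.25,"tx": -0.009,"ty": 0.015,"tz": 0,"turn": -0.05}
  ]
}}

```text
clock: 24.5
position: [0.4875, -0.0609, 0.1672]
ee_rot: [-2.831, -0.756, -0.727]
force: [3.9, -2.7, -2.5]
width: 0.375
```

Emit:
{"fn": "drive_tool", "kwargs": {
  "increments": [
    {"grip": 0.25,"tx": -0.001,"ty": 0.002,"tz": 0,"turn": -0.008},
    {"grip": 0.25,"tx": -0.003,"ty": 0.005,"tz": 0,"turn": -0.017},
    {"grip": 0.25,"tx": -0.004,"ty": 0.007,"tz": 0,"turn": -0.025},
    {"grip": 0.25,"tx": -0.005,"ty": 0.01,"tz": 0,"turn": -0.033}
  ]
}}

```text
clock: 24.9
position: [0.4853, -0.0567, 0.1671]
ee_rot: [-2.851, -0.708, -0.731]
force: [3.4, -4.0, -3.4]
width: 0.373
```

```bash
python3 st.py; python3 arc.py 8 -0.5
```

```text
24.9 tcp [ 0.4853 -0.0567  0.1671] grasp [ 0.4773 -0.0609  0.1836] w 0.373 F [ 3.4 -4.  -3.4] T [-1.03  0.31 -0.42]
q [-0.251  0.144  0.57   2.346 -0.994  0.509  0.065] tilt 28.7 zaz 27.3 x [0.77 0.41 0.48] y [ 0.467 -0.884  0.005]
az -153.27 0.1306
{"grip":G,"tx":-0.001,"ty":0.003,"tz":0,"turn":-0.008}, {"grip":G,"tx":-0.003,"ty":0.005,"tz":0,"turn":-0.017}, {"grip":G,"tx":-0.004,"ty":0.008,"tz":0,"turn":-0.025}, {"grip":G,"tx":-0.005,"ty":0.010,"tz":0,"turn":-0.033}, {"grip":G,"tx":-0.006,"ty":0.013,"tz":0,"turn":-0.042}, {"grip":G,"tx":-0.007,"ty":0.015,"tz":0,"turn":-0.050}, {"grip":G,"tx":-0.008,"ty":0.018,"tz":0,"turn":-0.058}, {"grip":G,"tx":-0.010,"ty":0.021,"tz":0,"turn":-0.067},
```

Emit:
{"fn": "drive_tool", "kwargs": {
  "increments": [
    {"grip": 0.25,"tx": -0.001,"ty": 0.003,"tz": 0,"turn": -0.008},
    {"grip": 0.25,"tx": -0.003,"ty": 0.005,"tz": 0,"turn": -0.017},
    {"grip": 0.25,"tx": -0.004,"ty": 0.008,"tz": 0,"turn": -0.025},
    {"grip": 0.25,"tx": -0.005,"ty": 0.01,"tz": 0,"turn": -0.033}
  ]
}}

```text
clock: 25.3
position: [0.4829, -0.052, 0.167]
ee_rot: [-2.869, -0.66, -0.736]
force: [1.9, -0.4, -0.9]
width: 0.373
```

```bash
python3 st.py; python3 arc.py 6 -0.5
```

```text
25.3 tcp [ 0.4829 -0.052   0.167 ] grasp [ 0.4748 -0.0559  0.1835] w 0.373 F [ 1.9 -0.4 -0.9] T [-0.46  0.47 -0.16]
q [-0.278  0.128  0.568  2.362 -0.989  0.472  0.009] tilt 28.7 zaz 25.4 x [0.79 0.38 0.48] y [ 0.436 -0.9    0.004]
az -155.59 0.1307
{"grip":G,"tx":-0.001,"ty":0.003,"tz":0,"turn":-0.008}, {"grip":G,"tx":-0.002,"ty":0.005,"tz":0,"turn":-0.017}, {"grip":G,"tx":-0.003,"ty":0.008,"tz":0,"turn":-0.025}, {"grip":G,"tx":-0.005,"ty":0.010,"tz":0,"turn":-0.033}, {"grip":G,"tx":-0.006,"ty":0.013,"tz":0,"turn":-0.042}, {"grip":G,"tx":-0.007,"ty":0.016,"tz":0,"turn":-0.050},
```

Emit:
{"fn": "drive_tool", "kwargs": {
  "increments": [
    {"grip": 0.25,"tx": -0.001,"ty": 0.003,"tz": 0,"turn": -0.008},
    {"grip": 0.25,"tx": -0.002,"ty": 0.005,"tz": 0,"turn": -0.017},
    {"grip": 0.25,"tx": -0.002,"ty": 0.005,"tz": 0,"turn": -0.017}
  ]
}}

```text
clock: 25.6
position: [0.4821, -0.05, 0.1671]
ee_rot: [-2.879, -0.635, -0.738]
force: [0.8, -2.2, -1.1]
width: 0.374
```

```bash
python3 st.py; python3 - <<'E'
from h import *
s=observe();C=cam('wrist',s);im=get_image('wrist')[:,:,::-1];cv2.imwrite('pics/w3.png',cv2.resize(im[100:300,130:400],None,fx=2,fy=2))
E
```

```text
25.6 tcp [ 0.4821 -0.05    0.1671] grasp [ 0.4739 -0.0538  0.1836] w 0.374 F [ 0.8 -2.2 -1.1] T [-0.92  0.55 -0.31]
q [-0.293  0.121  0.567  2.37  -0.984  0.452 -0.022] tilt 28.7 zaz 24.4 x [0.8  0.37 0.48] y [ 0.419 -0.908  0.004]
```

View pics/w3.png

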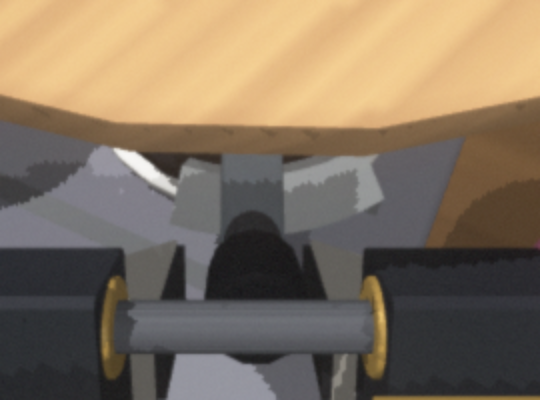

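Emit:
{"fn": "drive_tool", "kwargs": {
  "increments": [
    {"grip": 0.25,"tx": -0.001,"ty": 0.003,"tz": 0,"turn": -0.008},
    {"grip": 0.25,"tx": -0.002,"ty": 0.005,"tz": 0,"turn": -0.017},
    {"grip": 0.25,"tx": -0.003,"ty": 0.008,"tz": 0,"turn": -0.025},
    {"grip": 0.25,"tx": -0.003,"ty": 0.008,"tz": 0,"turn": -0.025}
  ]
}}

```text
clock: 26.05
position: [0.4817, -0.0486, 0.1673]
ee_rot: [-2.896, -0.595, -0.744]
force: [4.6, -9.4, -5.5]
width: 0.373
```

```bash
python3 st.py; python3 arc.py 3 -0.5
```

```text
26.05 tcp [ 0.4817 -0.0486  0.1673] grasp [ 0.4733 -0.052   0.1838] w 0.373 F [ 4.6 -9.4 -5.5] T [-1.91  0.23 -0.96]
q [-0.315  0.11   0.567  2.38  -0.975  0.421 -0.071] tilt 28.7 zaz 22.4 x [0.81 0.35 0.48] y [ 0.393 -0.92   0.007]
az -157.19 0.1305
{"grip":G,"tx":-0.001,"ty":0.003,"tz":0,"turn":-0.008}, {"grip":G,"tx":-0.002,"ty":0.005,"tz":0,"turn":-0.017}, {"grip":G,"tx":-0.003,"ty":0.008,"tz":0,"turn":-0.025},
```

Blocked at 12 N (it moved only 1.4 of 3.2 mm), so the pin looks caught in the notch. I'll relieve, open, retreat along the axis and check the knob height.

Emit:
{"fn": "drive_tool", "kwargs": {
  "increments": [
    {"grip": 0.25,"tx": 0.001,"ty": -0.003,"tz": 0,"turn": 0},
    {"grip": 0,"tx": 0.001,"ty": -0.003,"tz": 0,"turn": 0},
    {"grip": -1,"tx": 0.001,"ty": -0.003,"tz": 0,"turn": 0},
    {"grip": -1,"tx": 0.001,"ty": -0.003,"tz": 0,"turn": 0},
    {"grip": -1,"tx": 0.001,"ty": -0.003,"tz": 0,"turn": 0},
    {"grip": -1,"tx": 0.001,"ty": -0.003,"tz": 0,"turn": 0},
    {"grip": -1,"tx": -0.035,"ty": -0.014,"tz": 0.065,"turn": 0},
    {"grip": -1,"tx": -0.07,"ty": -0.029,"tz": 0.13,"turn": 0},
    {"grip": -1,"tx": -0.1,"ty": -0.044,"tz": 0.2,"turn": 0},
    {"grip": -1,"tx": -0.135,"ty": -0.058,"tz": 0.265,"turn": 0},
    {"grip": -1,"tx": -0.167,"ty": -0.07,"tz": 0.33,"turn": 0},
    {"grip": -1,"tx": -0.167,"ty": -0.07,"tz": 0.33,"turn": 0}
  ]
}}

```text
clock: 27.25
position: [0.4153, -0.0777, 0.3028]
ee_rot: [-2.895, -0.594, -0.753]
force: [0.6, -0.7, 0.8]
width: 1.0
```

```bash
python3 st.py; python3 - <<'E'
from h import *
s=observe();C=cam('wrist',s);im=get_image('wrist')[:,:,::-1].copy()
for ang in (202.5,204,205.5):
  a=np.radians(ang);r=np.array([np.cos(a),np.sin(a),0]);ax=.5*r+[0,0,.866]
  K=np.array([.602,.002,.175])+.135*r
  print(ang,[(d,proj(C,K+ax*d).round(1).tolist(),"top-end",proj(C,K+ax*(d+.016)).round(1).tolist(),"sleeve",proj(C,K-.026*ax).round(1).tolist()) for d in (0,.012)])
m=(im.max(2)<40).astype(np.uint8);m[:150]=0;m[215:]=0;m[:,:200]=0;m[:,310:]=0
n,l,st,ce=cv2.connectedComponentsWithStats(m);print([(st[i].tolist(),ce[i].round(1).tolist()) for i in range(1,n) if st[i][4]>80])
cv2.imwrite('pics/w4.png',cv2.resize(im[60:260,130:390],None,fx=3,fy=3,interpolation=2))
t=get_image('top')[:,:,::-1];cv2.imwrite('pics/t4.png',cv2.resize(t[130:300,170:380],None,fx=3.5,fy=3.5))
E
```

```text
27.25 tcp [ 0.4153 -0.0777  0.3028] grasp [ 0.4069 -0.0812  0.3193] w 1.0 F [ 0.6 -0.7  0.8] T [-0.27  0.68 -0.04]
q [-0.274 -0.267  0.488  2.249 -0.242  0.722 -0.792] tilt 29.1 zaz 22.1 x [0.8  0.35 0.49] y [ 0.391 -0.92   0.009]
202.5 [(0, [250.4, 184.4], 'top-end', [250.3, 188.3], 'sleeve', [250.4, 178.9]), (0.012, [250.3, 187.3], 'top-end', [250.3, 191.5], 'sleeve', [250.4, 178.9])]
204 [(0, [253.6, 184.4], 'top-end', [254.0, 188.3], 'sleeve', [253.1, 178.9]), (0.012, [253.9, 187.3], 'top-end', [254.3, 191.5], 'sleeve', [253.1, 178.9])]
205.5 [(0, [256.9, 184.3], 'top-end', [257.6, 188.2], 'sleeve', [255.9, 178.8]), (0.012, [257.4, 187.2], 'top-end', [258.2, 191.4], 'sleeve', [255.9, 178.8])]
[([243, 183, 25, 17, 252], [256.0, 191.3])]
```

View pics/w4.png

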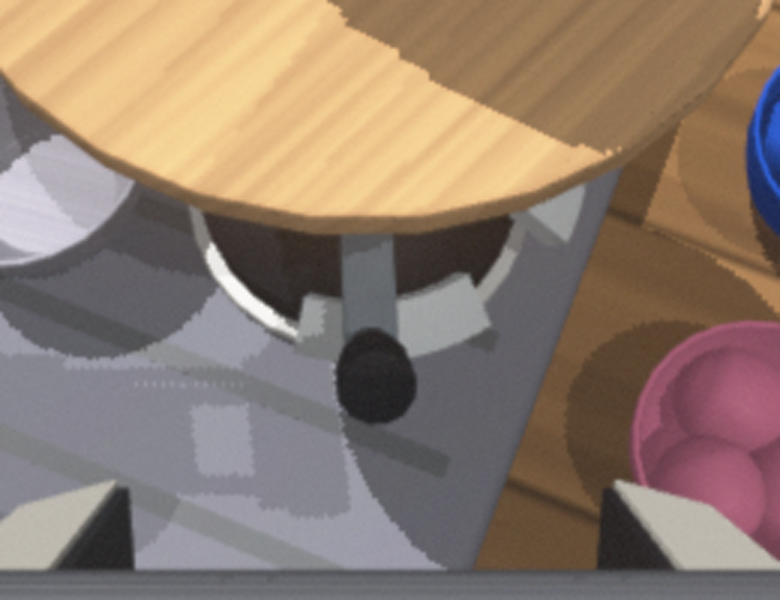

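View pics/t4.png

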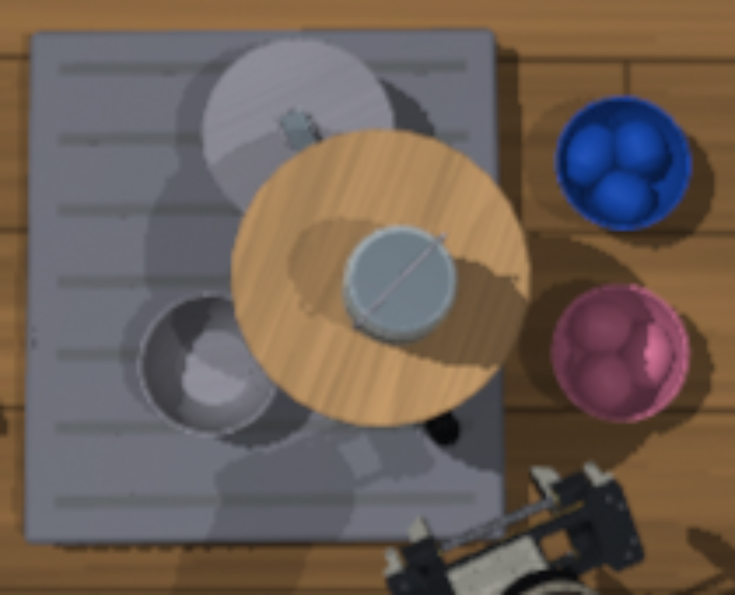

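```bash
python3 - <<'E'
from h import *
def mask(im,roi,th=45):
    x0,y0,x1,y1=roi;m=np.zeros(im.shape[:2],np.uint8);m[y0:y1,x0:x1]=(im.max(2)<th)[y0:y1,x0:x1]
    n,l,st,ce=cv2.connectedComponentsWithStats(m);i=1+np.argmax(st[1:,4]);return st[i].tolist(),ce[i].round(1)
def outline(C,ang,d):
    a=np.radians(ang);r=np.array([np.cos(a),np.sin(a),0]);ax=.5*r+[0,0,.866];K=np.array([.602,.002,.175])+.135*r+ax*d
    t=np.cross([0,0,1],r);u=np.cross(ax,t)
    pts=[K+ax*h+.014*(np.cos(p)*t+np.sin(p)*u) for h in(-.016,.016) for p in np.linspace(0,6.28,60)]
    P=np.array([proj(C,p) for p in pts],np.float32);img=np.zeros((384*4,512*4),np.uint8);cv2.fillConvexPoly(img,cv2.convexHull((P*4).astype(np.int32)),1);M=cv2.moments(img,True)
    return P.min(0).round(1),np.ptp(P,axis=0).round(1),round(M['m10']/M['m00']/4,1),round(M['m01']/M['m00']/4,1)
s=observe();im=get_image('wrist')[:,:,::-1];C=cam('wrist',s)
print("wrist now",mask(im,(235,160,275,206)));[print(d,outline(C,204.5,d)) for d in(0,.012)]
t=get_image('top')[:,:,::-1];T=cam('top');print("top now",mask(t,(285,240,312,262)));[print(a,d,outline(T,a,d)) for a in (203.5,204.5) for d in(0,.012)]
t0=cv2.imread('pics/top0.png');print("top start",mask(t0,(312,218,330,242)),outline(T,248.4,0))
sd=get_image('side')[:,:,::-1];S=cam('side')
print("side",[(d,outline(S,204.5,d)) for d in(0,.012)])
try: print(mask(sd,(180,140,215,185)))
except Exception as e: print(e)
s0=cv2.imread('pics/side0.png');print("side start",mask(s0,(190,182,216,206)),outline(S,248.4,0))
E
```

```text
wrist now ([244, 170, 26, 30, 524], array([255.9, 185.4]))
0 (array([242.8, 167.4], dtype=float32), array([27.6, 32.9], dtype=float32), 256.1, 183.9)
0.012 (array([242.6, 169.6], dtype=float32), array([28.7, 34.4], dtype=float32), 256.4, 186.9)
top now ([291, 248, 11, 9, 67], array([296.3, 252.2]))
203.5 0 (array([289.3, 245. ], dtype=float32), array([11.4, 12.8], dtype=float32), 294.9, 251.2)
203.5 0.012 (array([290.3, 246.6], dtype=float32), array([11.5, 12.9], dtype=float32), 295.9, 253.0)
204.5 0 (array([290. , 244.7], dtype=float32), array([11.5, 12.7], dtype=float32), 295.6, 250.9)
204.5 0.012 (array([291. , 246.3], dtype=float32), array([11.6, 12.9], dtype=float32), 296.7, 252.7)
top start ([316, 224, 8, 10, 56], array([319.9, 228.8])) (array([311.3, 222.4], dtype=float32), array([13.3, 10.2], dtype=float32), 317.8, 227.3)
side [(0, (array([201.5, 162.5], dtype=float32), array([11. , 10.9], dtype=float32), 206.9, 167.8)), (0.012, (array([199.8, 160.7], dtype=float32), array([11.1, 11. ], dtype=float32), 205.2, 166.1))]
([203, 166, 1, 1, 1], array([203., 166.]))
side start ([199, 191, 10, 7, 49], array([203.6, 194. ])) (array([198.1, 189.5], dtype=float32), array([11.4,  8.7], dtype=float32), 203.7, 193.7)
```

The edge positions fit "home" (wrist bottom edge at row 200, against 200.3 predicted home and 204 if resting on the rim), but the centroids are ambiguous. To be sure, I'll touch the knob's top end with shut fingers. Contact height gives the draw directly, and a light press also seats the pin.

Emit:
{"fn": "drive_tool", "kwargs": {
  "increments": [
    {"grip": 1,"tx": 0,"ty": 0,"tz": 0,"turn": 0},
    {"grip": 1,"tx": 0,"ty": 0,"tz": 0,"turn": 0},
    {"grip": 1,"tx": 0,"ty": 0,"tz": 0,"turn": 0},
    {"grip": 1,"tx": 0,"ty": 0,"tz": 0,"turn": 0},
    {"grip": 1,"tx": 0,"ty": 0,"tz": 0,"turn": 0},
    {"grip": 1,"tx": 0,"ty": 0,"tz": 0,"turn": 0},
    {"grip": 1,"tx": 0,"ty": 0,"tz": 0,"turn": 0},
    {"grip": 1,"tx": 0.03,"ty": 0.01,"tz": -0.06,"turn": 0},
    {"grip": 1,"tx": 0.06,"ty": 0.02,"tz": -0.12,"turn": 0},
    {"grip": 1,"tx": 0.09,"ty": 0.03,"tz": -0.18,"turn": 0},
    {"grip": 1,"tx": 0.119,"ty": 0.042,"tz": -0.241,"turn": 0},
    {"grip": 1,"tx": 0.119,"ty": 0.042,"tz": -0.241,"turn": 0},
    {"grip": 1,"tx": 0.119,"ty": 0.042,"tz": -0.241,"turn": 0}
  ],
  "newtons": 10
}}

```text
clock: 28.8
position: [0.4617, -0.0595, 0.2016]
ee_rot: [-2.897, -0.595, -0.738]
force: [0.1, -0.9, -0.7]
width: 0.006
```

```bash
python3 st.py
```

```text
28.8 tcp [ 0.4617 -0.0595  0.2016] grasp [ 0.4534 -0.0629  0.2181] w 0.006 F [ 0.1 -0.9 -0.7] T [-0.3   0.68  0.  ]
q [-0.463 -0.013  0.723  2.365 -0.672  0.472 -0.347] tilt 28.5 zaz 22.6 x [0.81 0.35 0.48] y [ 0.393 -0.92   0.005]
```

Emit:
{"fn": "drive_tool", "kwargs": {
  "increments": [
    {"grip": 1,"tx": 0.003,"ty": 0.001,"tz": -0.006,"turn": 0},
    {"grip": 1,"tx": 0.007,"ty": 0.003,"tz": -0.013,"turn": 0},
    {"grip": 1,"tx": 0.01,"ty": 0.004,"tz": -0.019,"turn": 0},
    {"grip": 1,"tx": 0.01,"ty": 0.004,"tz": -0.019,"turn": 0}
  ]
}}

```text
clock: 29.2
position: [0.4657, -0.0579, 0.1941]
ee_rot: [-2.897, -0.595, -0.738]
force: [0.3, -0.7, -0.3]
width: 0.004
```

Emit:
{"fn": "drive_tool", "kwargs": {
  "increments": [
    {"grip": 1,"tx": 0.002,"ty": 0.001,"tz": -0.004,"turn": 0},
    {"grip": 1,"tx": 0.004,"ty": 0.002,"tz": -0.008,"turn": 0},
    {"grip": 1,"tx": 0.004,"ty": 0.002,"tz": -0.008,"turn": 0}
  ]
}}

```text
clock: 29.5
position: [0.4673, -0.0571, 0.1907]
ee_rot: [-2.897, -0.595, -0.738]
force: [-0.0, -0.6, 0.2]
width: 0.003
```

```bash
cat >> st.py <<'E'
a=np.radians(204.5);ax=np.array([.5*np.cos(a),.5*np.sin(a),.866]);K=np.array([.602+.135*np.cos(a),.002+.135*np.sin(a),.175])
print("tip above knob home centre along axis",((s['position']-K)@ax).round(4))
E
python3 st.py
```

```text
29.5 tcp [ 0.4673 -0.0571  0.1907] grasp [ 0.459  -0.0605  0.2072] w 0.003 F [-0.  -0.6  0.2] T [-0.3   0.69  0.03]
q [-0.461  0.027  0.731  2.373 -0.772  0.46  -0.248] tilt 28.5 zaz 22.6 x [0.81 0.35 0.48] y [ 0.393 -0.92   0.005]
tip above knob home centre along axis 0.0196
```

Emit:
{"fn": "drive_tool", "kwargs": {
  "increments": [
    {"grip": 1,"tx": 0.002,"ty": 0.001,"tz": -0.004,"turn": 0},
    {"grip": 1,"tx": 0.004,"ty": 0.002,"tz": -0.007,"turn": 0},
    {"grip": 1,"tx": 0.004,"ty": 0.002,"tz": -0.007,"turn": 0}
  ]
}}

```text
clock: 29.8
position: [0.4689, -0.0569, 0.1882]
ee_rot: [-2.897, -0.593, -0.739]
force: [-7.6, -2.3, 10.8]
width: 0.008
```

Emit:
{"fn": "drive_tool", "kwargs": {
  "increments": [
    {"grip": 1,"tx": 0.001,"ty": 0,"tz": -0.003,"turn": 0},
    {"grip": 1,"tx": 0.003,"ty": 0.001,"tz": -0.006,"turn": 0}
  ]
}}

```text
clock: 30.0
position: [0.4705, -0.0589, 0.1874]
ee_rot: [-2.897, -0.587, -0.744]
force: [-49.8, -18.2, 70.8]
width: 0.002
```

```bash
python3 st.py
```

```text
30.0 tcp [ 0.4705 -0.0589  0.1874] grasp [ 0.4622 -0.0624  0.2039] w 0.002 F [-49.8 -18.2  70.8] T [-0.74  3.44  0.41]
q [-0.454  0.043  0.735  2.375 -0.821  0.458 -0.199] tilt 28.8 zaz 22.3 x [0.81 0.34 0.48] y [ 0.388 -0.922  0.005]
tip above knob home centre along axis 0.0157
```

Rigid stop with the tip 15.7 mm above the home centre (16 expected), so the pin is fully home. My last press was too firm at about 88 N, so I'm backing off straight away.

Emit:
{"fn": "drive_tool", "kwargs": {
  "increments": [
    {"grip": 1,"tx": -0.005,"ty": -0.002,"tz": 0.01,"turn": 0},
    {"grip": 1,"tx": -0.03,"ty": -0.012,"tz": 0.055,"turn": 0},
    {"grip": 1,"tx": -0.08,"ty": -0.033,"tz": 0.15,"turn": 0},
    {"grip": 1,"tx": -0.13,"ty": -0.054,"tz": 0.25,"turn": 0},
    {"grip": 1,"tx": -0.167,"ty": -0.07,"tz": 0.33,"turn": 0},
    {"grip": 1,"tx": -0.167,"ty": -0.07,"tz": 0.33,"turn": 0},
    {"grip": 1,"tx": -0.167,"ty": -0.07,"tz": 0.33,"turn": 0}
  ]
}}

```text
clock: 30.7
position: [0.4039, -0.0871, 0.3202]
ee_rot: [-2.896, -0.587, -0.748]
force: [-0.1, -0.3, -0.7]
width: 0.005
```

```bash
python3 st.py; python3 - <<'E'
from h import *
t=get_image('top')[:,:,::-1];T=cam('top')
cv2.imwrite('pics/t5.png',cv2.resize(t,None,fx=1.5,fy=1.5))
E
```

```text
30.7 tcp [ 0.4039 -0.0871  0.3202] grasp [ 0.3955 -0.0905  0.3367] w 0.005 F [-0.1 -0.3 -0.7] T [-0.26  0.71  0.01]
q [-0.333 -0.323  0.535  2.223 -0.163  0.782 -0.866] tilt 28.9 zaz 22.2 x [0.81 0.34 0.48] y [ 0.388 -0.922  0.006]
tip above knob home centre along axis 0.1669
```

View pics/t5.png

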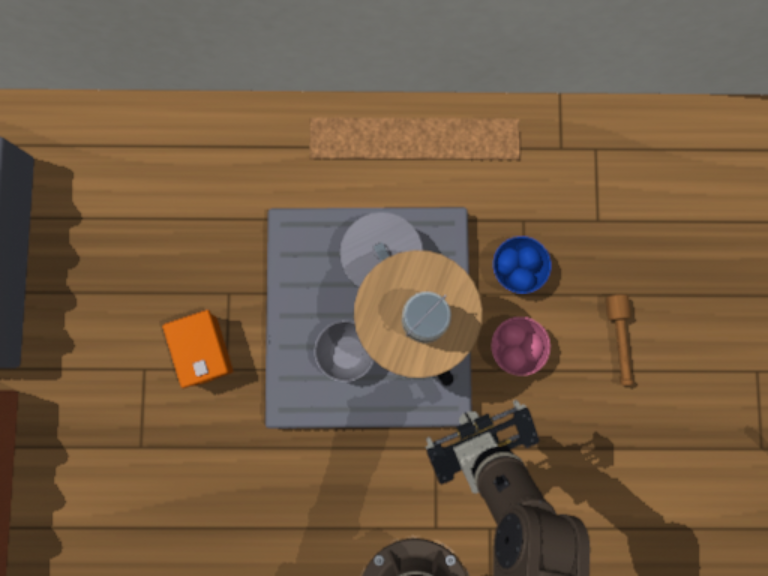

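The cover lies over the potato bowl (picture (381,248)). The empty bowl (345,350), jar, tub and masher are where they started, and the gripper is clear.

```bash
python3 -c "
from cell import *
print(sign_off())"
```

```text
the job is handed in; nothing more can be done
None
```

The cover is locked over the bowl with potatoes and the job is handed in, at about 31 s of the 51 s allowed. I drew the plunger about 17 mm, swung the arm about 45° clockwise and slid the pin along the rim until it dropped into the notch. Then I let go and backed away.

**Checks that passed**
- **Notch:** a further sideways push on the knob was blocked at about 12 N.
- **Pin fully home:** with shut fingers touching the knob's top end, the stop came 15.7 mm above the home centre, where 16 mm is expected.
- **Scene:** the last top view shows the cover over the potato bowl. The empty bowl, jar, tub and masher look unmoved, and the gripper is clear of everything.

**Checks that were unclear or off**
- **Image check of the plunger:** the knob's centre position alone could not tell home from resting on the rim, so I relied on the touch check.
- **Hard press:** my last touch reached about 88 N at the wrist, through the fingertips. That is under the 120 N wrist limit, but harder than I meant. It would only break the 40 N limit if fingertips count as the gripper's body.
- **Joint limits:** the drive has no tilt, so I leaned the tool by driving against joint limits. Joint 6 read up to 2.002 rad against its stated limit of 2.

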